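# Make up the ear kit and the nose kit

## Robot

A 7-joint arm with a two-finger parallel gripper is mounted at the origin on the work surface. World frame = base frame: x ahead of the robot, y to its left, z up, the work surface at z = 0. Lengths are in m, angles in degrees, forces in N, time in s.
With the tool pointing down it reaches from about 0.425 to 0.95 m from the base axis. Payload 4.7 kg.
Tool frame: the origin (TCP) lies between the finger pads; the fingertips stand 14 mm ahead of it and the grasp point (between the pads) lies 5 mm behind it; z points along the fingers, y is the direction in which the jaws open and shut (so a half turn about z gives the same grasp; the last joint's range is limited). The gripper opens to 87 mm and grips with 3 to 60 N. Pads are 19 mm wide; open, the fingers measure 117 mm over their backs; the gripper's body (75 mm by 190 mm) begins 51 mm behind the grasp point.
Start: joints at [-77.458, 26.849, -2.785, 87.806, 1.381, 65.374, -4.715], TCP at [0.166, 0.654, 0.202] pointing down, gripper open.
Joint ranges: [-148.3, 148.3], [-19.14, 114.17], [-79.39, 73.82], [5.75, 140.21], [-59.74, 239.74], [12.07, 113.84], [-152.46, 152.46]. Speed limits (degrees/s): [147.25, 147.25, 180, 180, 180, 180, 180].

## Interface

Orientations are given as a 3x3 rotation matrix whose columns are the frame's x, y, z axes.
In Python, from plant import robot, vision gives the robot as it stands.
- The arm moves only by the tool servo_tool, never from a script. Its arguments are lists of equal length, an entry for each row: "delta_pos": the shift along the world's x, y, z in mm, a list of three; "rot": the turn, a rotation vector about the world's x, y, z in degrees, a list of three; "jaw": the opening, from -1 (shut) to 1 (fully open), so that 0 is half open. A call has 1 to 5 rows; each row shifts and turns the commanded pose from where the row before left it; what a row does not reach is not made up. A row lasts 1/12 s, in which the tool goes at most 41.7 mm and 7.16 degrees, less where a joint would pass 70% of its speed; a pose out of reach is approached as far as the arm can. A call with a gripper value outside its range is refused whole. The fingers move at their own pace and stop on an object; "force" is the grip in N (left out, the last holds). Time passes only in rows, so rows that do not move let the fingers close. It gives the time, the measured TCP pose, the force and the opening at its end, in the units of the state.
- robot.read_state(): the state, without advancing time (a new reading comes with each control period).
- vision.get_image(name): name is "scene" or "side" or "wrist"; returns a dict with "color" (480x640x3 uint8, blue, green, red), "mtx" (3x3 intrinsics, pixels), "cam_to_world" (4x4, takes a point from camera to world coordinates). Camera axes: x right, y down, z forward; pixel columns grow to the right and rows downward; lengths in m; the calibration is good to about 2 mm. A picture is of the moment at which its call begins. There is no depth.
- robot.close_job(): hands the job in, once; it reports no verdict.
The state is a dict: "time_s": time; "q": joint angles; "qvel": joint speeds; "tau": joint torques, N m; "ee_pos": TCP position; "orientation": TCP orientation; "wrist_force": force on the tool from outside, world axes, zero at the start; "ft_torque": the same for the moment, N m; "grip_width": opening from 0.0 (shut) to 1.0 (fully open).
Only numpy, scipy, OpenCV 4.12 (cv2) and the standard library are available. Lean on these libraries where they do the work, as an engineer would, in place of code of your own. Each camera call takes 0.05 s, during which the arm holds its last target.

## Task

Make up two treatment kits from the stock on the worktop: in the blue-tabbed tray put the white-capped amber bottle in the compartment next to the tab and the orange-banded carton in the compartment at the other end; in the green-tabbed tray put the green-capped amber bottle in the compartment next to the tab, the open steel cup in the middle compartment and the yellow-lidded sample jar in the compartment at the other end. Set each thing down, without dropping it, upright and flat on the floor of its compartment, let go of everything, and leave the red-capped bottle, the tape roll and the steel canister where they are.

Things in the scene. Friction and masses are not known exactly. Their poses are not given: they have to be found in the camera images.
- ear_tray: White tray for the ear kit, blue tab at one end, fixed. 216 x 74 mm; rim and dividers 15 mm high, 3 mm thick; floor 3 mm thick. Origin: centre of underside; z up, x along its length. Three compartments in a row, each 68 x 68 mm inside, centres at x = -71, 0, +71 mm, y = 0. The blue tab (30 x 74 mm, 10 to 15 mm above the worktop) juts out at the -x end: the compartment next to it is x = -71 mm.
- nose_tray: White tray for the nose kit, green tab at one end, fixed. 216 x 74 mm; rim and dividers 15 mm high, 3 mm thick; floor 3 mm thick. Origin: centre of underside; z up, x along its length. Three compartments in a row, each 68 x 68 mm inside, centres at x = -71, 0, +71 mm, y = 0. The green tab (30 x 74 mm, 10 to 15 mm above the worktop) juts out at the -x end: the compartment next to it is x = -71 mm.
- white_cap_bottle: Amber glass dropper bottle with a white cap and a paper label, standing upright, 70 mm tall: round body 34 mm in diameter up to 50 mm, sloping shoulder, cap 25 mm in diameter from 54 to 70 mm. Origin: centre of the underside, z up. About 80 g. Belongs in the ear kit.
- carton: Small cream carton with an orange band round its sides and an orange stripe on top, closed, standing upright, 50 mm (its x) by 34 mm (its y) by 52 mm tall. Origin: centre of the underside, z up. About 60 g. Belongs in the ear kit.
- green_cap_bottle: Amber glass dropper bottle with a green cap and a paper label, standing upright, 70 mm tall: round body 34 mm in diameter up to 50 mm, sloping shoulder, cap 25 mm in diameter from 54 to 70 mm. Origin: centre of the underside, z up. About 80 g. Belongs in the nose kit.
- steel_cup: Open round stainless steel cup with straight sides, mouth up, 50 mm in diameter, 50 mm tall, wall 2 mm. Origin: centre of the underside, z up. About 90 g. Belongs in the nose kit.
- sample_jar: Clear plastic sample jar with a flat yellow lid, closed, 46 mm in diameter, 58 mm tall, the lid flush with the sides. Origin: centre of the underside, z up. About 50 g. Belongs in the nose kit.
- red_cap_bottle: Amber glass dropper bottle with a red cap and a paper label, standing upright, 70 mm tall: round body 34 mm in diameter up to 50 mm, sloping shoulder, cap 25 mm in diameter from 54 to 70 mm. Origin: centre of the underside, z up. About 80 g. Not wanted in either kit: leave it where it stands.
- tape_roll: White roll of tape lying flat, a ring 56 mm in diameter with a 34 mm hole, 20 mm high. Origin: centre of the underside, z up. Leave it where it lies.
- canister: Closed round steel canister with a small black knob on its lid, 44 mm in diameter, 62 mm tall with the knob. Origin: centre of the underside, z up. Not wanted in either kit: leave it where it stands.

How it is judged:
By the outcome, as a careful person would: the job done as asked, in the order asked, and still so for the second after the job is handed in, with the robot touching nothing.
It also fails if it takes over 118 s, if anything falls off the work surface, if the arm or the gripper's body presses on something with over 40 N, if the wrist force passes 120 N, or if a joint passes its speed limit or range.

## Working session

There is one attempt and no reset: what is moved stays moved. The work goes in short steps, Python scripts to look and compute and a tool call to move; the robot and the scene stay as the last step left them, time stands still between calls to the robot, and variables do not carry over. Pictures are saved under pics/ and viewed, and the job is handed in when it is done.

Besides the shell and the picture viewer there is one more tool, called after "Call:" as name(argument=value, ...) on one line, values as JSON. servo_tool: Moves the arm, as the interface text tells. Its arguments: {"type":"object","properties":{"delta_pos":{"type":"array"},"rot":{"type":"array"},"jaw":{"type":"array"},"force":{"type":"number"}},"required":["delta_pos","rot","jaw"]}

```bash
mkdir -p pics; ls; python3 - <<'E'
from plant import robot, vision
import cv2
s=robot.read_state(); print(s)
for n in ("scene","side","wrist"):
    d=vision.get_image(n); cv2.imwrite(f"pics/{n}0.png",d["color"]); print(n,d["mtx"].round(1).tolist(),d["cam_to_world"].round(3).tolist())
E
```

```text
pics
{'time_s': 0.0, 'q': array([-77.45753236,  26.89697602,  -2.78561069,  87.87466904,
         1.38122607,  65.37311596,  -4.71632445]), 'qvel': array([ 0.02299447,  0.00052884, -0.04050456,  0.12789264,  0.01179915,
       -0.09764552,  0.09975716]), 'tau': array([ 3.71607421e-04, -5.07981563e+01, -8.09125789e-02, -2.36158651e+01,
       -6.14266866e-02,  3.79984046e-02,  1.86023681e-04]), 'ee_pos': array([0.1653858 , 0.65376478, 0.20059643]), 'orientation': array([[-9.69462376e-01,  2.45239744e-01, -4.10989900e-04],
       [ 2.45240080e-01,  9.69460523e-01, -1.89652713e-03],
       [-6.66653451e-05, -1.93940289e-03, -9.99998117e-01]]), 'wrist_force': array([-0.17992429,  0.64137506,  0.57169926]), 'ft_torque': array([ 0.06412726, -0.0437809 , -0.01222242]), 'grip_width': 0.999007904253014}
scene [[546.5, 0.0, 321.8], [0.0, 546.5, 247.1], [0.0, 0.0, 1.0]] [[0.616, 0.508, -0.603, 1.176], [0.788, -0.391, 0.476, -0.484], [0.006, -0.768, -0.641, 0.687], [0.0, 0.0, 0.0, 1.0]]
side [[564.3, 0.0, 318.0], [0.0, 564.3, 241.6], [0.0, 0.0, 1.0]] [[0.911, -0.233, 0.34, 0.179], [-0.411, -0.477, 0.776, -0.832], [-0.019, -0.847, -0.531, 0.63], [0.0, 0.0, 0.0, 1.0]]
wrist [[390.0, 0.0, 322.4], [0.0, 390.0, 243.1], [0.0, 0.0, 1.0]] [[0.243, 0.937, 0.252, 0.097], [0.97, -0.234, -0.065, 0.671], [-0.002, 0.26, -0.966, 0.383], [0.0, 0.0, 0.0, 1.0]]
```

View pics/scene0.png

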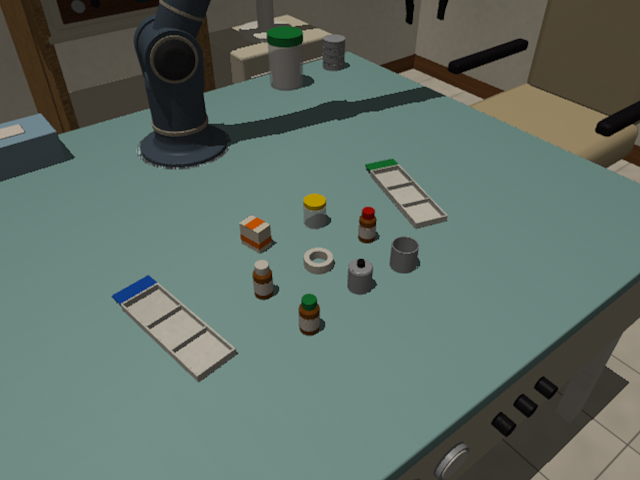

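View pics/side0.png

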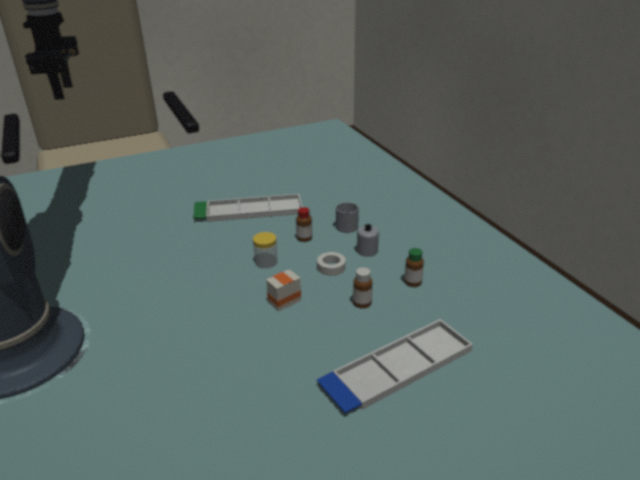

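View pics/wrist0.png

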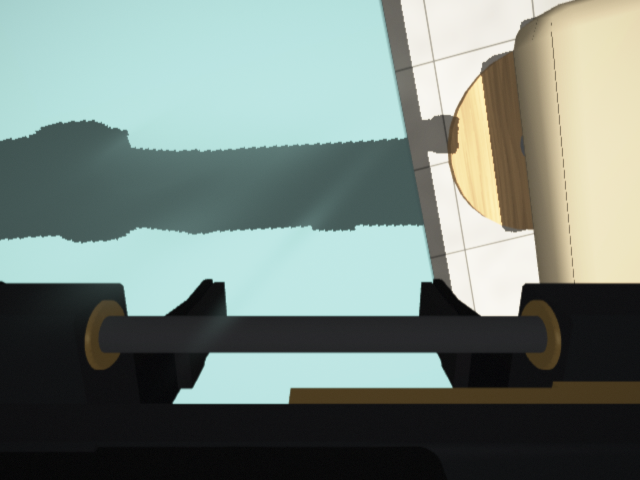

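The scene view shows the blue tray at (175,327) and the green tray at (405,190). The stock stands between them: carton (256,233), white cap (263,280), green cap (309,315), jar (315,211), red cap (368,225), cup (404,255), canister (360,276) and tape (318,260). The side view shows the same things. The wrist view shows only worktop. Next I measure.

```bash
cat > h.py <<'E'
import numpy as np, cv2
from plant import robot, vision
def ray(d,uv):
    M=np.array(d["cam_to_world"]); v=np.linalg.inv(d["mtx"])@np.array([uv[0],uv[1],1.]); return M[:3,3],M[:3,:3]@v
def plane(d,uv,z):
    o,r=ray(d,uv); return (o+r*(z-o[2])/r[2])[:2]
def planes(d,pts,z): return np.array([plane(d,p,z) for p in pts])
def tri(d1,p1,d2,p2):
    A=np.zeros((3,3));b=np.zeros(3)
    for d,p in((d1,p1),(d2,p2)):
        o,r=ray(d,p);r=r/np.linalg.norm(r);P=np.eye(3)-np.outer(r,r);A+=P;b+=P@o
    return np.linalg.solve(A,b)
def proj(d,X):
    M=np.linalg.inv(d["cam_to_world"]); p=d["mtx"]@((M@np.append(X,1))[:3]); return p[:2]/p[2]
E
python3 - <<'E'
from h import *
for n in ("scene","side"):
    d=vision.get_image(n); im=d["color"]; hsv=cv2.cvtColor(im,cv2.COLOR_BGR2HSV)
    np.save(f"{n}0.npy",d,allow_pickle=True)
    H,S,V=cv2.split(hsv)
    teal=((H>75)&(H<97)&(S>45))
    m=(~teal).astype(np.uint8)*255
    cv2.imwrite(f"pics/mask_{n}.png",m)
    nl,lab,st,c=cv2.connectedComponentsWithStats(m,connectivity=4)
    for i in range(1,nl):
        if 100<st[i,4]<8000 and st[i,0]>80 and st[i,1]>100: print(n,i,st[i].tolist(),c[i].round(1))
    for x,y in ((264,300),(404,262),(360,285),(340,450)): print(hsv[y,x])
s=cv2.imread("pics/scene0.png")[140:390,100:460]; cv2.imwrite("pics/sc_crop.png",cv2.resize(s,None,fx=2.2,fy=2.2,interpolation=cv2.INTER_CUBIC))
s=cv2.imread("pics/side0.png")[180:420,180:490]; cv2.imwrite("pics/sd_crop.png",cv2.resize(s,None,fx=2.5,fy=2.5,interpolation=cv2.INTER_CUBIC))
E
```

```text
scene 7 [365, 158, 83, 72, 2651] [406.1 193.8]
scene 10 [303, 193, 24, 37, 789] [314.1 210.8]
scene 11 [358, 206, 19, 38, 606] [366.9 225. ]
scene 12 [239, 214, 34, 40, 975] [255.1 233.4]
scene 13 [389, 236, 31, 38, 950] [403.6 254.2]
scene 14 [303, 247, 31, 28, 689] [318.1 260.3]
scene 15 [347, 258, 26, 37, 823] [359.5 276.2]
scene 16 [252, 259, 22, 42, 741] [262.3 279.9]
scene 17 [111, 275, 126, 108, 5837] [174.8 327.5]
scene 19 [298, 293, 23, 43, 806] [308.7 315.2]
[ 75  45 114]
[15  8 62]
[30  4 60]
[ 81  50 139]
side 107 [193, 192, 121, 51, 2995] [259.  210.6]
side 139 [334, 201, 46, 57, 1387] [356.8 228.3]
side 294 [251, 230, 28, 40, 895] [265. 249.]
side 391 [402, 248, 23, 41, 709] [413.8 268.7]
side 398 [315, 250, 32, 27, 678] [330.9 263.1]
side 476 [351, 266, 23, 44, 818] [362.2 287.8]
side 485 [265, 268, 38, 45, 1265] [283.4 289.4]
side 573 [316, 318, 158, 96, 6875] [394.1 365.6]
[ 86  51 124]
[ 87  51 115]
[ 14 164  73]
[ 88  52 123]
```

View pics/sc_crop.png

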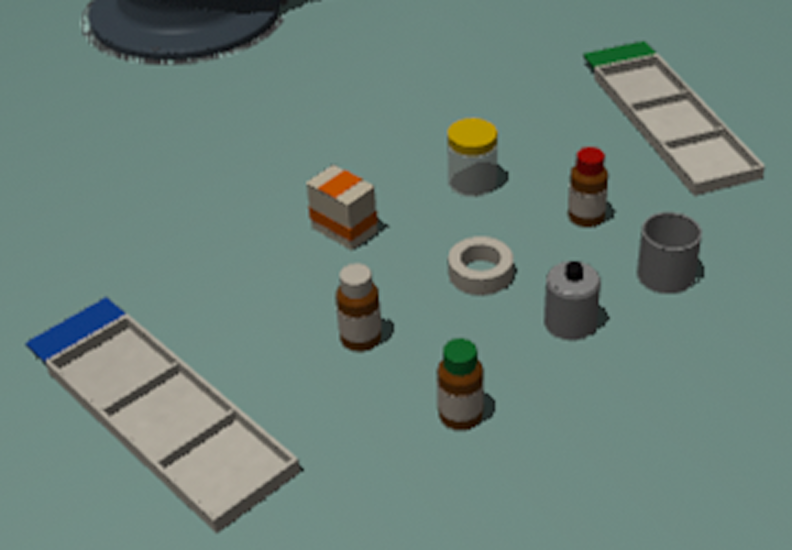

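View pics/mask_scene.png

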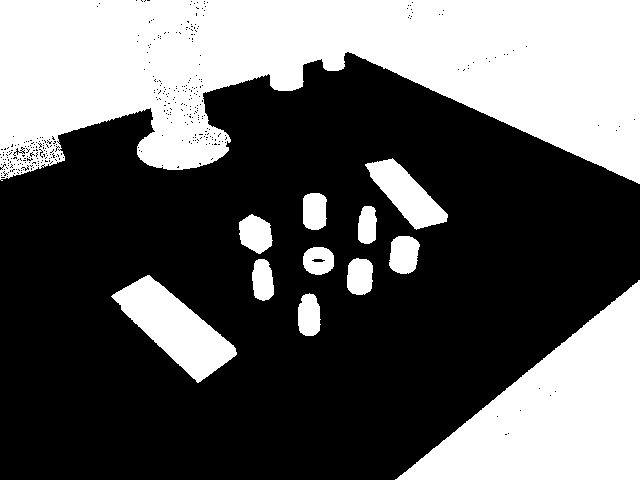

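View pics/mask_side.png

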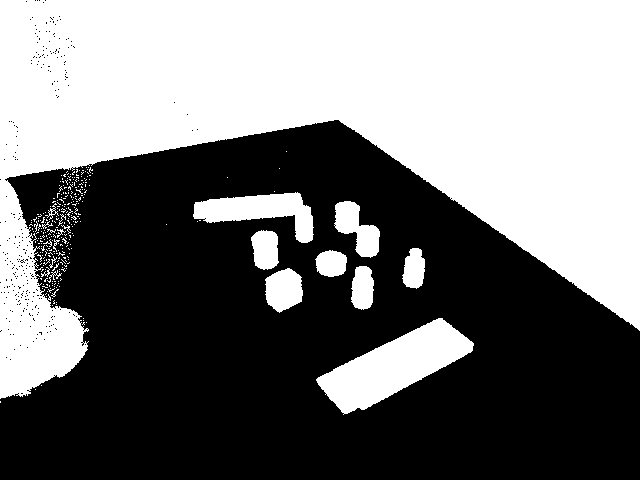

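The masks are clean in both views. Now I turn silhouettes into positions.

```bash
cat > m1.py <<'E'
from h import *
D={n:np.load(f"{n}0.npy",allow_pickle=True).item() for n in("scene","side")}
hz=dict(jar=(.029,(314,211),(265,249)),red=(.033,(367,225),(304,224)),carton=(.026,(255,233),(284,290)),cup=(.025,(404,255),(347,217)),can=(.029,(360,276),(368,240)),tape=(.010,(318,260),(331,263)),white=(.033,(262,280),(362,288)),green=(.033,(309,315),(414,269)))
cen={}
for n,d in D.items():
    im=d["color"]; H,S,V=cv2.split(cv2.cvtColor(im,cv2.COLOR_BGR2HSV))
    m=(~((H>75)&(H<97)&(S>45))).astype(np.uint8)*255
    m=cv2.morphologyEx(m,cv2.MORPH_OPEN,np.ones((3,3),np.uint8))
    cs,_=cv2.findContours(m,cv2.RETR_EXTERNAL,cv2.CHAIN_APPROX_NONE)
    for k,v in hz.items():
        p=v[1] if n=="scene" else v[2]
        for c in cs:
            if cv2.pointPolygonTest(c,p,False)>0:
                mm=cv2.moments(c); g=(mm["m10"]/mm["m00"],mm["m01"]/mm["m00"])
                cen[n,k]=g; print(n,k,np.round(g,1),int(mm["m00"]),(plane(d,g,v[0])*1000).round(1))
                if k=="carton":
                    a=cv2.approxPolyDP(c,3,True)[:,0]; print("poly",a.tolist())
    # trays, tab colours
    for nm,lo,hi in(("blue",100,130),("green",55,72)):
        t=((H>lo)&(H<hi)&(S>120)).astype(np.uint8)*255
        nl,lab,st,ce=cv2.connectedComponentsWithStats(t)
        for i in range(1,nl):
            if st[i,4]>60: print(n,nm,st[i].tolist(),(plane(d,ce[i],.0137)*1000).round(1))
    for nm,p in(("ear",(175,327) if n=="scene" else (394,366)),("nose",(405,190) if n=="scene" else (250,210))):
        for c in cs:
            if cv2.pointPolygonTest(c,p,False)>0:
                a=cv2.approxPolyDP(cv2.convexHull(c),4,True)[:,0]
                print(n,nm,a.tolist(),(planes(d,a,.015)*1000).round(0).tolist())
for k,v in hz.items():
    if ("side",k) in cen: print(k,(tri(D["scene"],cen["scene",k],D["side"],cen["side",k])*1000).round(1))
E
python3 m1.py
```

```text
scene jar [314.1 210.8] 737 [455.5  64.2]
scene red [366.9 225.1] 557 [561.  114.1]
scene carton [255.2 233.5] 916 [442.  -69.8]
poly [[249, 215], [239, 222], [241, 243], [260, 253], [271, 245], [269, 223]]
scene cup [403.6 254.2] 893 [662.  116.5]
scene can [359.4 276.1] 770 [660.2   8.6]
scene tape [318.1 260.3] 674 [564.7 -10. ]
scene white [262.3 280. ] 689 [ 567.4 -134.9]
scene green [308.6 315.2] 750 [ 683.4 -121.1]
scene blue [112, 275, 45, 29, 477] [ 430.7 -316.3]
scene green [267, 26, 35, 21, 616] [-466.4  634.9]
scene green [366, 159, 32, 12, 181] [385.5 315.4]
scene green [302, 294, 15, 16, 200] [643.3 -91.2]
scene ear [[112, 295], [149, 275], [233, 345], [236, 354], [196, 381]] [[424.0, -352.0], [415.0, -280.0], [648.0, -244.0], [666.0, -250.0], [674.0, -323.0]]
scene nose [[366, 164], [393, 159], [447, 214], [446, 221], [414, 228]] [[366.0, 286.0], [389.0, 352.0], [617.0, 288.0], [632.0, 268.0], [609.0, 199.0]]
side jar [265. 249.] 832 [458.6  67.4]
side red [259.  210.5] 2812 [497.8 214.7]
side carton [283.4 289.4] 1193 [444.5 -68. ]
poly [[289, 268], [266, 278], [266, 
[... 303 characters left out ...]
6.9]
side green [194, 202, 12, 17, 156] [386.8 311.2]
side green [410, 249, 11, 11, 104] [727.4 -56.8]
side ear [[473, 343], [470, 352], [364, 409], [342, 412], [317, 382], [333, 369], [438, 318]] [[669.0, -316.0], [652.0, -331.0], [450.0, -361.0], [420.0, -352.0], [412.0, -286.0], [444.0, -273.0], [654.0, -241.0]]
side nose [[312, 239], [301, 242], [194, 218], [194, 204], [299, 193], [310, 207]] [[566.0, 82.0], [541.0, 81.0], [366.0, 278.0], [382.0, 343.0], [622.0, 286.0], [617.0, 210.0]]
jar [457.4  63.   31.3]
red [504.1 178.3  13.5]
carton [443.7 -70.6  27.8]
cup [671.1 100.1  19.9]
can [649.9  24.3  33.6]
tape [565.5 -10.5  11. ]
white [ 567.7 -134.7   33.9]
green [ 682.4 -120.4   31.5]
```

```bash
cat > m2.py <<'E'
from h import *
D={n:np.load(f"{n}0.npy",allow_pickle=True).item() for n in("scene","side")}
def edge(d,cnt,a,b,z):
    # contour points close to the segment a-b, line fit on plane z
    a=np.array(a,float);b=np.array(b,float);u=(b-a)/np.linalg.norm(b-a);L=np.linalg.norm(b-a)
    q=cnt-a;t=q@u;s=abs(q@np.array([-u[1],u[0]]))
    k=(s<3)&(t>.12*L)&(t<.88*L); P=(planes(d,cnt[k],z)*1000).astype(np.float32)
    vx,vy,x,y=cv2.fitLine(P,cv2.DIST_HUBER,0,.01,.01).ravel()
    if vx<0: vx,vy=-vx,-vy
    return round(float(np.degrees(np.arctan2(vy,vx))),1),(round(float(x),1),round(float(y),1)),int(k.sum())
C={}
for n,d in D.items():
    H,S,V=cv2.split(cv2.cvtColor(d["color"],cv2.COLOR_BGR2HSV))
    m=(~((H>75)&(H<97)&(S>45))).astype(np.uint8)*255
    m=cv2.morphologyEx(m,cv2.MORPH_OPEN,np.ones((3,3),np.uint8))
    cs,_=cv2.findContours(m,cv2.RETR_EXTERNAL,cv2.CHAIN_APPROX_NONE)
    C[n]=np.concatenate(cs)[:,0].astype(float)
E_=lambda n,a,b,z:edge(D[n],C[n],a,b,z)
print("ear +y", E_("scene",(149,275),(233,345),.015),E_("side",(333,369),(438,318),.015))
print("ear -y bottom", E_("scene",(120,303),(196,381),0),E_("side",(364,409),(470,352),0))
print("ear far end", E_("scene",(236,354),(196,381),0),E_("side",(473,343),(438,318),.015))
print("ear tab end", E_("scene",(112,295),(149,275),.015),E_("side",(317,382),(342,412),.01))
print("nose +y", E_("scene",(393,159),(447,214),.015),E_("side",(194,204),(299,193),.015))
print("nose -y", E_("scene",(368,172),(414,228),0),E_("side",(210,220),(290,214),0))
print("nose far end", E_("scene",(446,221),(414,228),0),"tab",E_("scene",(366,164),(393,159),.015),E_("side",(194,218),(194,204),.015))
# carton top
print("carton", (planes(D["scene"],[(249,215),(239,222),(269,223)],.052)*1000).round(0).tolist(),(planes(D["side"],[(289,268),(266,278),(300,276)],.052)*1000).round(0).tolist())
print(E_("scene",(249,215),(239,222),.052),E_("scene",(249,215),(269,223),.052),E_("side",(289,268),(266,278),.052),E_("side",(289,268),(300,276),.052))
print(E_("scene",(241,243),(260,253),0),E_("scene",(260,253),(271,245),0),E_("side",(266,299),(277,311),0),E_("side",(277,311),(301,301),0))
for n,pts in (("scene",dict(cup=(404,254))),):pass
E
python3 m2.py
```

```text
ear +y (8.4, (539.4, -261.1), 64) (8.5, (544.3, -258.1), 80)
ear -y bottom (8.1, (554.3, -334.6), 58) (8.3, (555.9, -334.1), 82)
ear far end (-81.7, (661.0, -282.9), 30) (-82.0, (663.7, -276.9), 27)
ear tab end (-81.5, (417.6, -316.0), 28) (-81.7, (417.3, -314.5), 25)
nose +y (-16.7, (506.5, 319.7), 44) (-15.8, (508.3, 323.3), 73)
nose -y (-16.4, (494.1, 245.7), 42) (-17.1, (489.0, 245.8), 61)
nose far end (73.7, (607.2, 242.4), 24) tab (74.5, (376.3, 319.8), 20) (73.1, (373.4, 310.7), 11)
carton [[415.0, -64.0], [422.0, -91.0], [460.0, -48.0]] [[465.0, -46.0], [418.0, -57.0], [474.0, -77.0]]
(-74.9, (418.9, -78.2), 7) (14.9, (437.2, -53.3), 15) (11.3, (443.0, -48.2), 18) (-76.1, (469.8, -60.8), 8)
(13.1, (447.6, -86.2), 14) (-76.1, (466.3, -63.7), 8) (-76.5, (417.7, -66.5), 12) (14.8, (447.1, -86.9), 18)
```

View pics/sd_crop.png

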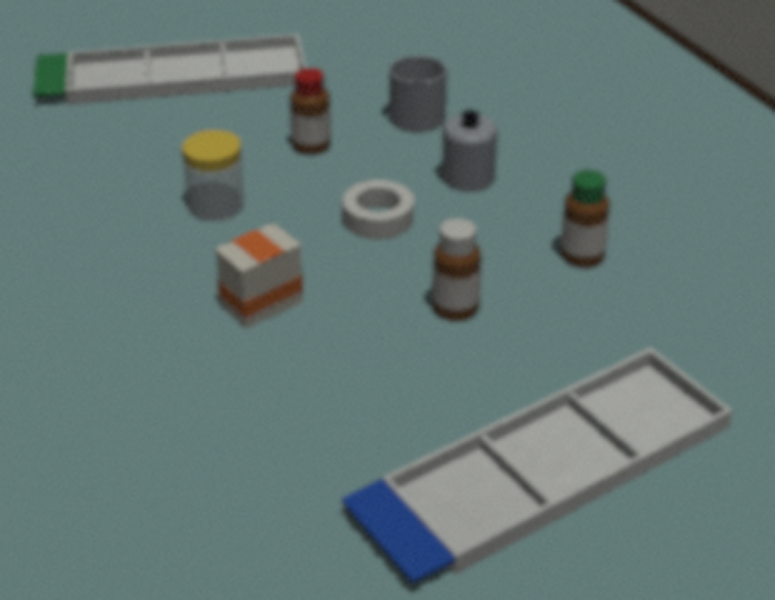

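Side crop: same layout, seen clearly, with the cup and canister separate at (417,95) and (470,150) in crop pixels.

Estimates in mm:
- **Ear tray:** centre (554.6, -296) at +8.3°.
- **Nose tray:** centre (507, 281) at -16.5°.
- **Stock:** white (568, -134), carton (443.5, -69) at 13.7°, green (682, -122), jar (457, 65), cup about (662, 117).

Moving off.

Call:
servo_tool(delta_pos=[[24,-30,0],[24,-30,0],[24,-30,0],[24,-30,0],[24,-30,0]], rot=[[0,0,2],[0,0,2],[0,0,2],[0,0,2],[0,0,2]], jaw=[0.5,0.5,0.5,0.5,0.5], force=15)

```text
time_s: 0.67
ee_pos: [0.2864, 0.5028, 0.2016]
orientation: [[-0.997, 0.071, 0.0], [0.071, 0.997, -0.0], [-0.0, -0.0, -1.0]]
wrist_force: [0.2, -0.2, 0.4]
grip_width: 0.772
```

Call:
servo_tool(delta_pos=[[24,-30,0],[24,-30,0],[24,-30,0],[24,-30,0],[24,-30,0]], rot=[[0,0,2],[0,0,2],[0,0,2],[0,0,2],[0,0,2]], jaw=[0.5,0.5,0.5,0.5,0.5])

```text
time_s: 1.08
ee_pos: [0.4063, 0.3527, 0.2018]
orientation: [[-0.995, -0.103, 0.0], [-0.103, 0.995, 0.0], [-0.0, 0.0, -1.0]]
wrist_force: [0.2, 0.6, -0.4]
grip_width: 0.751
```

Call:
servo_tool(delta_pos=[[12,-38,0],[12,-38,0],[12,-38,0],[12,-38,0],[12,-38,0]], rot=[[0,0,0.6],[0,0,0.6],[0,0,0.6],[0,0,0.6],[0,0,0]], jaw=[0.5,0.5,0.5,0.5,0.5])

```text
time_s: 1.5
ee_pos: [0.4657, 0.1625, 0.2019]
orientation: [[-0.99, -0.143, 0.0], [-0.143, 0.99, 0.0], [-0.0, 0.0, -1.0]]
wrist_force: [1.2, -0.6, -0.2]
grip_width: 0.747
```

Call:
servo_tool(delta_pos=[[12,-38,0],[12,-38,0],[12,-38,0],[12,-38,0],[12,-38,0]], rot=[[0,0,0],[0,0,0],[0,0,0],[0,0,0],[0,0,0]], jaw=[0.5,0.5,0.5,0.5,0.5])

```text
time_s: 1.92
ee_pos: [0.5257, -0.0275, 0.2019]
orientation: [[-0.99, -0.143, 0.001], [-0.143, 0.99, 0.0], [-0.001, 0.0, -1.0]]
wrist_force: [-0.5, 1.4, -0.2]
grip_width: 0.75
```

Call:
servo_tool(delta_pos=[[15,-36,0],[15,-36,0],[12,-35,-5],[0,0,0]], rot=[[0,0,0],[0,0,0],[0,0,0],[0,0,0]], jaw=[0.5,0.5,0.5,0.5])

```text
time_s: 2.25
ee_pos: [0.5679, -0.1419, 0.1963]
orientation: [[-0.991, -0.132, 0.001], [-0.132, 0.991, -0.006], [0.0, -0.006, -1.0]]
wrist_force: [-0.7, -0.8, 0.4]
grip_width: 0.747
```

```bash
python3 - <<'E'
from h import *
d=vision.get_image("wrist"); np.save("w1.npy",d,allow_pickle=True); cv2.imwrite("pics/w1.png",d["color"])
d=vision.get_image("scene"); cv2.imwrite("pics/s1.png",d["color"])
s=robot.read_state(); print(s["time_s"],s["ee_pos"],s["q"].round(0))
E
```

```text
2.35 [ 0.56717504 -0.13424437  0.19614929] [ -5.  19.  18. 102.  -7.  60. 114.]
```

View pics/w1.png

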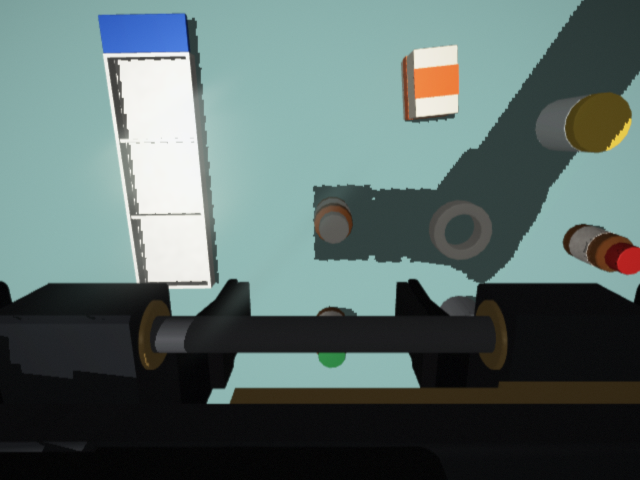

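View pics/s1.png

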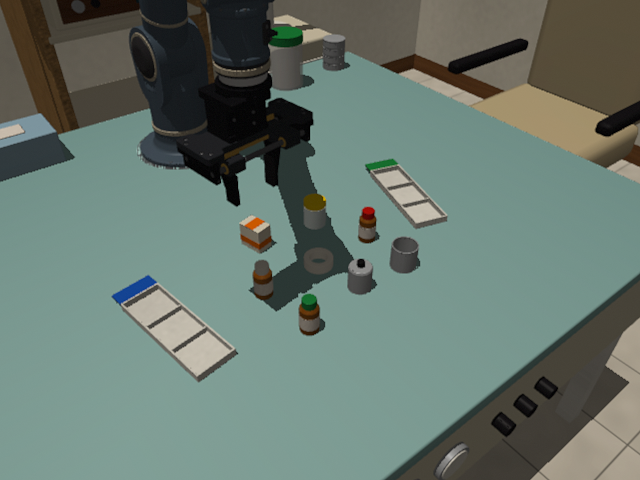

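Wrist view: blue tray at upper left (99-215, 14-288), carton top at (436,82), white cap at (334,227), jar lid at (598,123), green bottle below the bar at (331,350). The scene view confirms nothing has been moved. I compare these with the first measurements.

```bash
python3 - <<'E'
from h import *
d=np.load("w1.npy",allow_pickle=True).item(); im=d["color"]
H,S,V=cv2.split(cv2.cvtColor(im,cv2.COLOR_BGR2HSV))
print("cap",(plane(d,(334,227),.07)*1000).round(1),"green",(plane(d,(331,352),.07)*1000).round(1))
m=(~((H>70)&(H<105)&(S>30))).astype(np.uint8)*255; m[285:]=0
cv2.imwrite("pics/w1m.png",m)
cs,_=cv2.findContours(m,cv2.RETR_EXTERNAL,cv2.CHAIN_APPROX_NONE)
for c in cs:
    if cv2.contourArea(c)>400: print(cv2.boundingRect(c),cv2.contourArea(c))
b=cv2.inRange(cv2.cvtColor(im,cv2.COLOR_BGR2HSV),(20,100,60),(35,255,255));b[285:]=0
mm=cv2.moments(b,True);print("jar lid",mm["m00"],(plane(d,(mm["m10"]/mm["m00"],mm["m01"]/mm["m00"]),.056)*1000).round(1))
q=(planes(d,[(414,50),(458,46),(458,115),(412,120)],.052)*1000); print("carton",q.round(0).tolist(),q.mean(0).round(1))
q=planes(d,[(106,54),(188,53),(215,287),(138,287)],.015)*1000; print("tray",q.round(0).tolist())
s=lambda a,b:np.linalg.norm(q[a]-q[b]).round(0)
print(s(0,1),s(1,2))
E
```

```text
cap [ 566.1 -133.9] green [ 678.8 -120.4]
(563, 224, 77, 52) 2576.0
(429, 200, 63, 60) 2869.0
(314, 197, 39, 47) 1390.0
(535, 91, 97, 62) 4630.0
(401, 44, 59, 77) 3822.5
(98, 13, 117, 272) 23398.5
jar lid 3078.0 [457.1  61.2]
carton [[424.0, -92.0], [417.0, -59.0], [466.0, -48.0], [475.0, -84.0]] [445.7 -70.7]
tray [[454.0, -346.0], [444.0, -276.0], [655.0, -240.0], [666.0, -316.0]]
70.0 214.0
```

```bash
python3 - <<'E'
import cv2
im=cv2.imread("pics/w1.png"); cv2.imwrite("pics/w1z.png",cv2.resize(im[5:295,90:370],None,fx=2,fy=2,interpolation=cv2.INTER_NEAREST))
E
```

```text
(no output)
```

View pics/w1z.png

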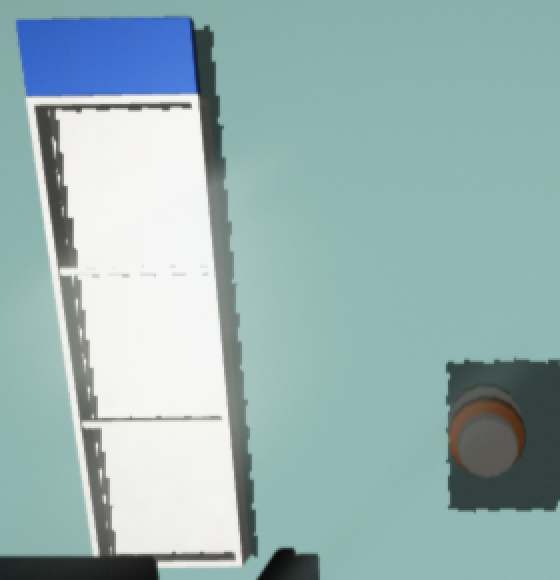

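The zoom shows the ear tray with its two dividers. The wrist, scene and side measurements agree to about 2 mm. I descend on the white-capped bottle.

Call:
servo_tool(delta_pos=[[0,0,-40],[0,0,-40],[0,0,-40],[0,0,-25],[0,0,-17]], rot=[[0,0,0],[0,0,0],[0,0,0],[0,0,0],[0,0,0]], jaw=[0.5,0.5,0.5,0.5,0.5])

```text
time_s: 2.77
ee_pos: [0.5653, -0.1294, 0.0316]
orientation: [[-0.989, -0.146, -0.005], [-0.146, 0.989, 0.002], [0.005, 0.003, -1.0]]
wrist_force: [-0.2, -0.6, 0.1]
grip_width: 0.749
```

Call:
servo_tool(delta_pos=[[0,0,0],[0,0,0],[0,0,0],[0,0,0],[0,0,0]], rot=[[0,0,0],[0,0,0],[0,0,0],[0,0,0],[0,0,0]], jaw=[0.2,-0.1,-0.4,-0.6,-0.6])

```text
time_s: 3.18
ee_pos: [0.5687, -0.1324, 0.0364]
orientation: [[-0.99, -0.143, 0.003], [-0.143, 0.99, -0.0], [-0.003, -0.001, -1.0]]
wrist_force: [0.3, -0.2, -0.2]
grip_width: 0.459
```

Call:
servo_tool(delta_pos=[[0,0,0],[0,0,0],[0,0,0]], rot=[[0,0,0],[0,0,0],[0,0,0]], jaw=[-0.6,-0.6,-0.6])

```text
time_s: 3.43
ee_pos: [0.568, -0.1328, 0.0353]
orientation: [[-0.99, -0.143, 0.001], [-0.143, 0.99, -0.0], [-0.001, -0.0, -1.0]]
wrist_force: [-0.6, -0.1, 2.5]
grip_width: 0.279
```

The opening of 0.279 is narrower than a 34 mm body should give (0.39), so I check.

```bash
python3 - <<'E'
from h import *
d=vision.get_image("wrist"); cv2.imwrite("pics/w2.png",d["color"])
c=[]
for n in("scene","side"):
    d=vision.get_image(n); u=proj(d,[.568,-.133,.04]).astype(int); c.append(cv2.resize(d["color"][max(0,u[1]-70):u[1]+70,u[0]-90:u[0]+90],(390,303)))
cv2.imwrite("pics/c2.png",np.hstack(c))
s=robot.read_state(); print(s["time_s"],s["ee_pos"],s["grip_width"],s["wrist_force"])
E
```

```text
3.5833 [ 0.56809489 -0.13285528  0.03532467] 0.2808162860286187 [-0.88080667  0.5975297   4.50811348]
```

View pics/w2.png

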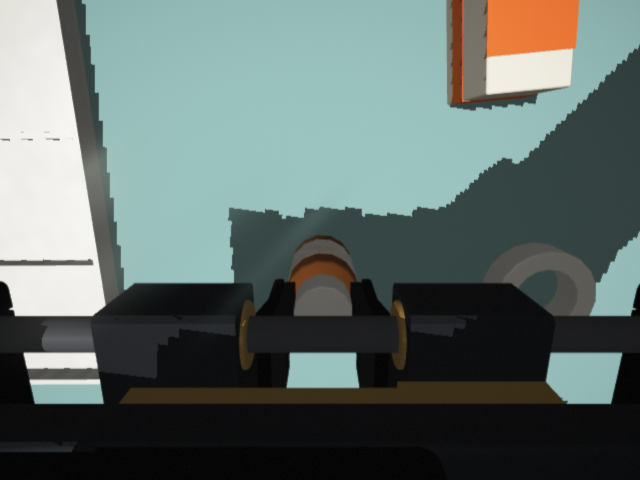

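View pics/c2.png

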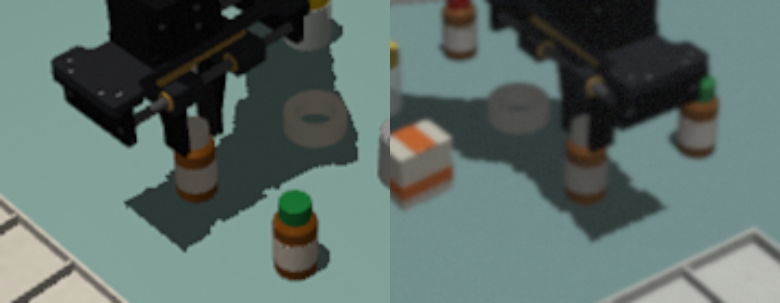

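The fingers are on the cap, not the body, so the tips are higher than the readout implies. I triangulate the fingertips.

```bash
python3 - <<'E'
from h import *
out=[]
for n in("scene","side"):
    d=vision.get_image(n); np.save(f"{n}2.npy",d,allow_pickle=True); u=proj(d,[.568,-.133,.04]).astype(int); print(n,u,"tips expected",[proj(d,[.568-.143*s,-.133+.99*s,.0213]).round(0).tolist() for s in(-.012,.012)])
    o=d["color"][u[1]-60:u[1]+40,u[0]-50:u[0]+50]; out.append(cv2.resize(o,(400,400),interpolation=cv2.INTER_NEAREST)); print("origin",u-[50,60])
cv2.imwrite("pics/c3.png",np.hstack(out))
E
```

```text
scene [263 276] tips expected [[259.0, 288.0], [269.0, 281.0]]
origin [213 216]
side [362 284] tips expected [[366.0, 297.0], [358.0, 290.0]]
origin [312 224]
```

View pics/c3.png

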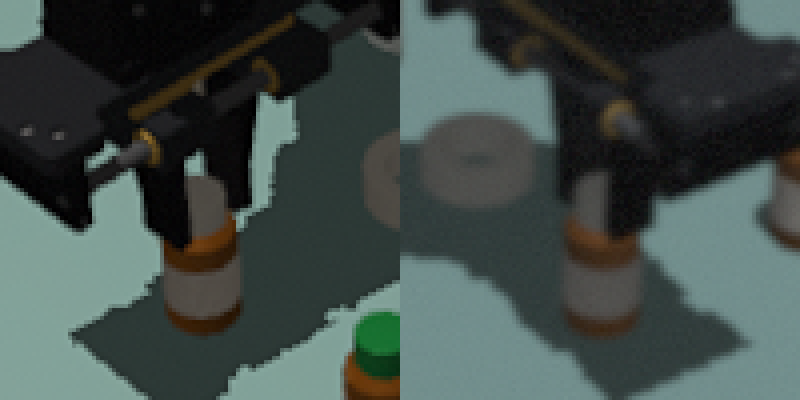

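```bash
python3 - <<'E'
from h import *
A,B=(np.load(f"{n}2.npy",allow_pickle=True).item() for n in("scene","side"))
print((tri(A,(213+183/4,216+248/4),B,(312+225/4,224+238/4))*1000).round(1))
# gold ring on the near rod end, both views
print((tri(A,(213+148/4,216+148/4),B,(312+217/4,224+120/4))*1000).round(1))
# tip pixel on vertical plane check: z if at expected xy
for d,p in((A,(258.7,278)),(B,(368,283.5))):
    for z in (.03,.04,.045,.05): print(z,proj(d,[.568+.143*.02,-.133-.99*.02,z]).round(1),p)
E
```

```text
[ 573.5 -144.7   48.2]
[ 567.5 -150.8  109.6]
0.03 [254.8 286.7] (258.7, 278)
0.04 [254.4 282.5] (258.7, 278)
0.045 [254.2 280.4] (258.7, 278)
0.05 [253.9 278.2] (258.7, 278)
0.03 [369. 295.] (368, 283.5)
0.04 [369.1 290.4] (368, 283.5)
0.045 [369.2 288.1] (368, 283.5)
0.05 [369.3 285.7] (368, 283.5)
```

The tips are really at about z = 48 mm while the readout says TCP 35 mm. They stand about 13 mm *behind* the reported point, not 14 mm ahead of it. I'll use tip z = reading + 13 mm and verify with images and force. I open, go down 24 mm and regrip on the body.

Call:
servo_tool(delta_pos=[[0,0,0],[0,0,0],[0,0,0],[0,0,0]], rot=[[0,0,0],[0,0,0],[0,0,0],[0,0,0]], jaw=[0,0.3,0.5,0.5])

```text
time_s: 4.02
ee_pos: [0.567, -0.1324, 0.0342]
orientation: [[-0.99, -0.143, -0.001], [-0.143, 0.99, 0.0], [0.001, 0.0, -1.0]]
wrist_force: [0.1, 0.9, 0.3]
grip_width: 0.499
```

```bash
python3 - <<'E'
from h import *
out=[]
for n in("scene","side"):
    d=vision.get_image(n); u=proj(d,[.568,-.133,.04]).astype(int)
    o=d["color"][u[1]-60:u[1]+40,u[0]-50:u[0]+50]; out.append(cv2.resize(o,(400,400),interpolation=cv2.INTER_NEAREST))
    m1=np.load(f"{n}0.npy",allow_pickle=True).item()["color"]
cv2.imwrite("pics/c4.png",np.hstack(out))
s=robot.read_state();print(s["ee_pos"],s["wrist_force"],s["grip_width"])
E
```

```text
[ 0.56718142 -0.13244311  0.03431045] [ 0.30527787 -0.16352642 -0.08889246] 0.5872816541630821
```

View pics/c4.png

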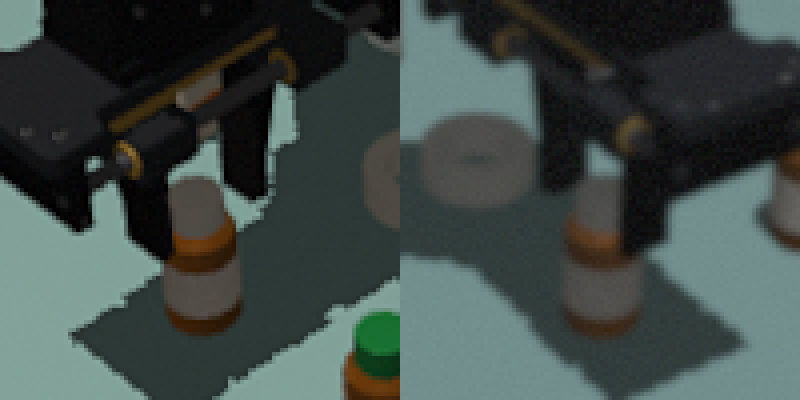

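The bottle still stands upright in place. Lowering in two small steps.

Call:
servo_tool(delta_pos=[[0,0,-6],[0,0,-6],[0,0,0]], rot=[[0,0,0],[0,0,0],[0,0,0]], jaw=[0.5,0.5,0.5])

```text
time_s: 4.37
ee_pos: [0.5663, -0.1322, 0.0211]
orientation: [[-0.99, -0.143, -0.003], [-0.143, 0.99, 0.001], [0.003, 0.001, -1.0]]
wrist_force: [-0.4, -1.0, -0.3]
grip_width: 0.735
```

Call:
servo_tool(delta_pos=[[0,0,-6],[0,0,-5],[0,0,0]], rot=[[0,0,0],[0,0,0],[0,0,0]], jaw=[0.5,0.5,0.5])

```text
time_s: 4.62
ee_pos: [0.5666, -0.1324, 0.0104]
orientation: [[-0.99, -0.143, -0.002], [-0.143, 0.99, 0.0], [0.002, 0.001, -1.0]]
wrist_force: [-0.1, 0.3, 0.0]
grip_width: 0.747
```

```bash
python3 - <<'E'
from h import *
out=[]
for n in("scene","side"):
    d=vision.get_image(n); u=proj(d,[.568,-.133,.04]).astype(int)
    o=d["color"][u[1]-60:u[1]+40,u[0]-50:u[0]+50]; out.append(cv2.resize(o,(400,400),interpolation=cv2.INTER_NEAREST)); np.save(f"{n}2.npy",d,allow_pickle=True)
cv2.imwrite("pics/c5.png",np.hstack(out))
s=robot.read_state();print(s["ee_pos"],s["wrist_force"],s["grip_width"])
E
```

```text
[ 0.56728204 -0.13259556  0.01129318] [ 0.70399052 -1.02684212 -0.43430278] 0.7506360600786974
```

View pics/c5.png

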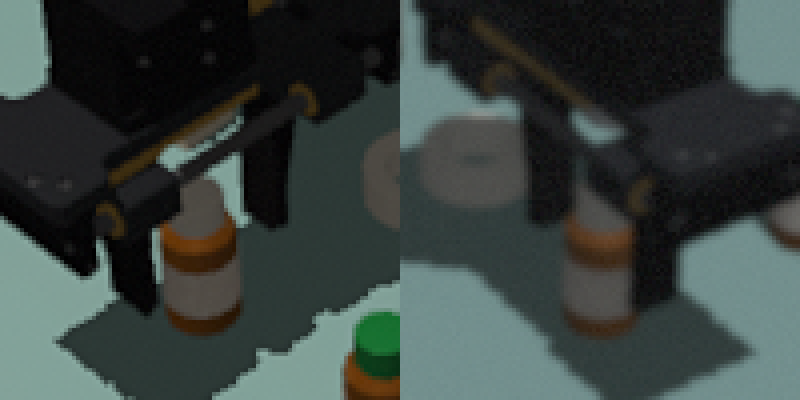

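```bash
python3 - <<'E'
from h import *
A,B=(np.load(f"{n}2.npy",allow_pickle=True).item() for n in("scene","side"))
a=lambda x,y:(213+x/4,216+y/4); b=lambda x,y:(312+x/4,224+y/4)
print((tri(A,a(145,312),B,b(255,308))*1000).round(1),(tri(A,a(267,228),B,b(147,222))*1000).round(1))
E
```

```text
[ 576.1 -167.7   25.6] [562.6 -94.2  25.6]
```

The tips are at z of about 25 mm (readout 11), straddling the bottle evenly. I close on the body.

Call:
servo_tool(delta_pos=[[0,0,0],[0,0,0],[0,0,0],[0,0,0],[0,0,0]], rot=[[0,0,0],[0,0,0],[0,0,0],[0,0,0],[0,0,0]], jaw=[0.2,-0.1,-0.4,-0.4,-0.4], force=15)

```text
time_s: 5.13
ee_pos: [0.5676, -0.1326, 0.0118]
orientation: [[-0.99, -0.143, 0.0], [-0.143, 0.99, 0.0], [-0.0, 0.0, -1.0]]
wrist_force: [-0.0, 0.3, -0.0]
grip_width: 0.458
```

Call:
servo_tool(delta_pos=[[0,0,0],[0,0,0],[0,0,3],[0,0,8],[0,0,0]], rot=[[0,0,0],[0,0,0],[0,0,0],[0,0,0],[0,0,0]], jaw=[-0.4,-0.4,-0.4,-0.4,-0.4])

```text
time_s: 5.55
ee_pos: [0.5684, -0.1328, 0.0241]
orientation: [[-0.99, -0.143, 0.002], [-0.143, 0.99, -0.0], [-0.002, -0.001, -1.0]]
wrist_force: [0.4, -0.2, -0.9]
grip_width: 0.382
```

Gripped at 33 mm and lifted. Carrying it to the ear tray's tab compartment at (484, -306).

Call:
servo_tool(delta_pos=[[0,0,35],[0,0,25],[-17,-34,0],[-17,-34,0],[-17,-35,0]], rot=[[0,0,0],[0,0,0],[0,0,0],[0,0,0],[0,0,0]], jaw=[-0.4,-0.4,-0.4,-0.4,-0.4])

```text
time_s: 5.97
ee_pos: [0.5167, -0.2359, 0.0837]
orientation: [[-0.989, -0.146, 0.002], [-0.146, 0.989, -0.0], [-0.002, -0.0, -1.0]]
wrist_force: [1.4, -1.5, -2.0]
grip_width: 0.386
```

Call:
servo_tool(delta_pos=[[-17,-35,0],[-16,-35,0],[0,0,-10],[0,0,0]], rot=[[0,0,0],[0,0,0],[0,0,0],[0,0,0]], jaw=[-0.4,-0.4,-0.4,-0.4])

```text
time_s: 6.3
ee_pos: [0.481, -0.3082, 0.072]
orientation: [[-0.991, -0.137, -0.002], [-0.137, 0.991, -0.0], [0.002, 0.0, -1.0]]
wrist_force: [0.5, 0.3, -1.7]
grip_width: 0.379
```

```bash
cat > look.py <<'E'
import sys
from h import *
tag=sys.argv[1]; X=[float(a)/1000 for a in sys.argv[2:5]]; r=int(sys.argv[5]) if len(sys.argv)>5 else 50
out=[]
for n in("scene","side"):
    d=vision.get_image(n); u=proj(d,X).astype(int); u=np.clip(u,[r,r],[640-r,480-r])
    out.append(cv2.resize(d["color"][u[1]-r:u[1]+r,u[0]-r:u[0]+r],(400,400),interpolation=cv2.INTER_CUBIC)); np.save(f"{n}_{tag}.npy",d,allow_pickle=True); print(n,"origin",(u-r).tolist(),"scale",200/r)
cv2.imwrite(f"pics/{tag}.png",np.hstack(out))
s=robot.read_state();print(round(s["time_s"],2),s["ee_pos"].round(4),s["wrist_force"].round(1),s["grip_width"].round(3))
E
python3 look.py a1 484 -306 40 60
```

```text
scene origin [88, 232] scale 3.3333333333333335
side origin [307, 303] scale 3.3333333333333335Traceback (most recent call last):
  File "look.py", line 9, in <module>
    s=robot.read_state();print(round(s["time_s"],2),s["ee_pos"].round(4),s["wrist_force"].round(1),s["grip_width"].round(3))
                                                                                                   ^^^^^^^^^^^^^^^^^^^^^
AttributeError: 'float' object has no attribute 'round'
```

View pics/a1.png

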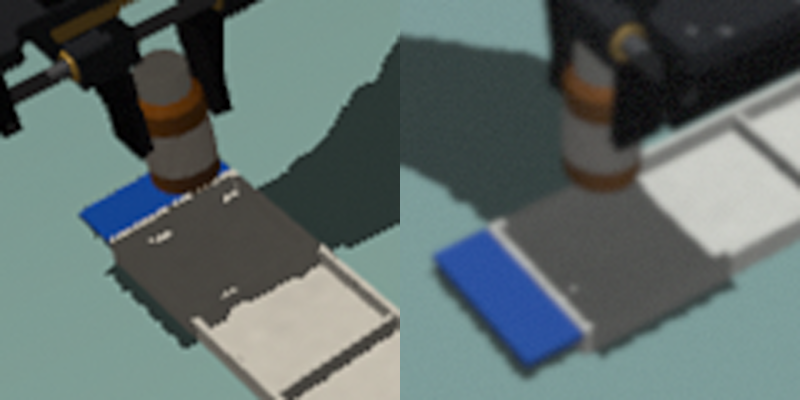

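The bottle hangs upright over the tab compartment, and the blue tab is visible at (150,205) in the crop. Lowering.

Call:
servo_tool(delta_pos=[[0,0,-25],[0,0,-18],[0,0,-8],[0,0,0],[0,0,0]], rot=[[0,0,0],[0,0,0],[0,0,0],[0,0,0],[0,0,0]], jaw=[-0.4,-0.4,-0.4,-0.4,-0.4])

```text
time_s: 6.82
ee_pos: [0.4843, -0.3047, 0.0219]
orientation: [[-0.99, -0.144, 0.0], [-0.144, 0.99, 0.0], [-0.0, 0.0, -1.0]]
wrist_force: [-0.3, -1.1, -0.4]
grip_width: 0.381
```

```bash
sed -i 's/s\["grip_width"\].round(3)/round(float(s["grip_width"]),3)/' look.py; python3 look.py a2 484 -306 30 40
```

```text
scene origin [110, 256] scale 5.0
side origin [327, 328] scale 5.0
6.92 [ 0.4847 -0.3057  0.0228] [-0.8 -0.8 -0.7] 0.382
```

View pics/a2.png

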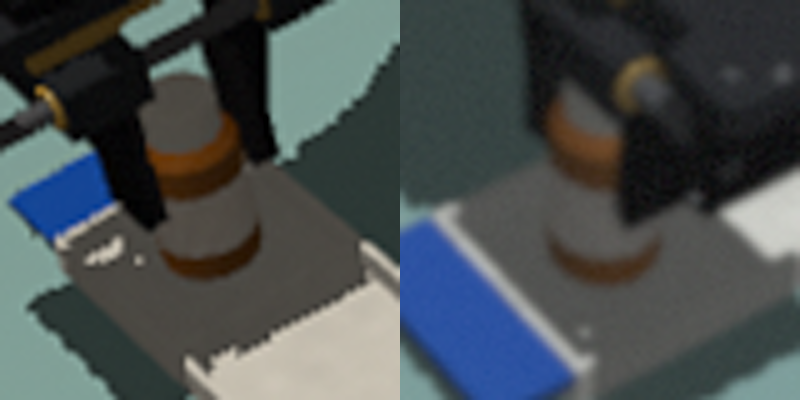

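It is inside the compartment and upright. Lowering the last 8 mm gently.

Call:
servo_tool(delta_pos=[[0,0,-3],[0,0,-2],[0,0,-1],[0,0,0]], rot=[[0,0,0],[0,0,0],[0,0,0],[0,0,0]], jaw=[-0.4,-0.4,-0.4,-0.4])

```text
time_s: 7.25
ee_pos: [0.4834, -0.3055, 0.0156]
orientation: [[-0.99, -0.143, -0.0], [-0.143, 0.99, 0.0], [0.0, 0.0, -1.0]]
wrist_force: [-0.3, 0.2, -1.3]
grip_width: 0.383
```

Call:
servo_tool(delta_pos=[[0,0,-1],[0,0,-1],[0,0,0]], rot=[[0,0,0],[0,0,0],[0,0,0]], jaw=[-0.4,-0.4,-0.4])

```text
time_s: 7.5
ee_pos: [0.4839, -0.306, 0.0145]
orientation: [[-0.99, -0.142, 0.001], [-0.142, 0.99, -0.0], [-0.001, -0.0, -1.0]]
wrist_force: [-1.4, 0.2, 4.4]
grip_width: 0.382
```

It has touched down (+4.4 N). Release and rise.

Call:
servo_tool(delta_pos=[[0,0,0],[0,0,0],[0,0,0],[0,0,0],[0,0,0]], rot=[[0,0,0],[0,0,0],[0,0,0],[0,0,0],[0,0,0]], jaw=[-0.1,0.1,0.2,0.2,0.2])

```text
time_s: 7.92
ee_pos: [0.4834, -0.3055, 0.0135]
orientation: [[-0.99, -0.143, -0.0], [-0.143, 0.99, 0.0], [0.0, 0.0, -1.0]]
wrist_force: [-0.6, -0.9, -0.2]
grip_width: 0.587
```

Call:
servo_tool(delta_pos=[[0,0,15],[0,0,35],[0,0,40],[0,0,30]], rot=[[0,0,0],[0,0,0],[0,0,0],[0,0,0]], jaw=[0.2,0.2,0.4,0.5])

```text
time_s: 8.25
ee_pos: [0.4838, -0.306, 0.136]
orientation: [[-0.99, -0.142, 0.001], [-0.142, 0.99, -0.001], [-0.001, -0.001, -1.0]]
wrist_force: [1.9, -0.5, 0.3]
grip_width: 0.679
```

```bash
python3 look.py a3 484 -306 30 50
```

```text
scene origin [100, 246] scale 4.0
side origin [317, 318] scale 4.0
8.35 [ 0.4868 -0.3079  0.1391] [-0.4 -0.7 -0.3] 0.722
```

View pics/a3.png

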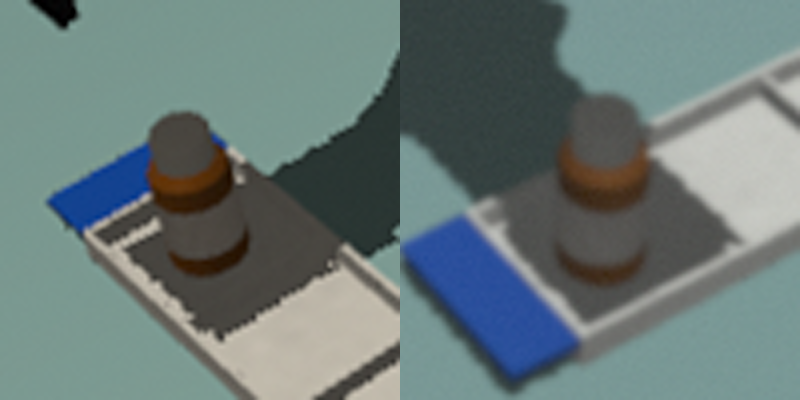

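The white-capped bottle stands upright in the tab compartment. Next the carton at (444, -70), 13.7°.

Call:
servo_tool(delta_pos=[[-6,39,0],[-7,39,0],[-7,40,0],[-7,40,0],[-7,40,0]], rot=[[0,0,1.1],[0,0,1.1],[0,0,1.1],[0,0,1.1],[0,0,1.1]], jaw=[0.5,0.5,0.5,0.5,0.5])

```text
time_s: 8.77
ee_pos: [0.4483, -0.1058, 0.1329]
orientation: [[-0.971, -0.237, -0.001], [-0.237, 0.971, 0.0], [0.001, 0.001, -1.0]]
wrist_force: [0.4, 1.2, 0.4]
grip_width: 0.75
```

Call:
servo_tool(delta_pos=[[-6,38,0],[0,0,0],[0,0,0]], rot=[[0,0,0],[0,0,0],[0,0,0]], jaw=[0.5,0.5,0.5])

```text
time_s: 9.02
ee_pos: [0.4429, -0.0673, 0.1331]
orientation: [[-0.97, -0.242, -0.001], [-0.242, 0.97, 0.001], [0.001, 0.001, -1.0]]
wrist_force: [0.1, -0.2, -0.7]
grip_width: 0.75
```

```bash
python3 look.py b1 444 -70 60 60; python3 - <<'E'
from h import *
d=vision.get_image("wrist"); cv2.imwrite("pics/wb1.png",d["color"]); np.save("wb1.npy",d,allow_pickle=True)
print(robot.read_state()["q"].round(0))
E
```

```text
scene origin [194, 160] scale 3.3333333333333335
side origin [222, 214] scale 3.3333333333333335
9.12 [ 0.4434 -0.0703  0.1334] [-0.  -0.2  0.8] 0.748
[ -8.  10.  13. 122.  -3.  48. 111.]
```

View pics/b1.png

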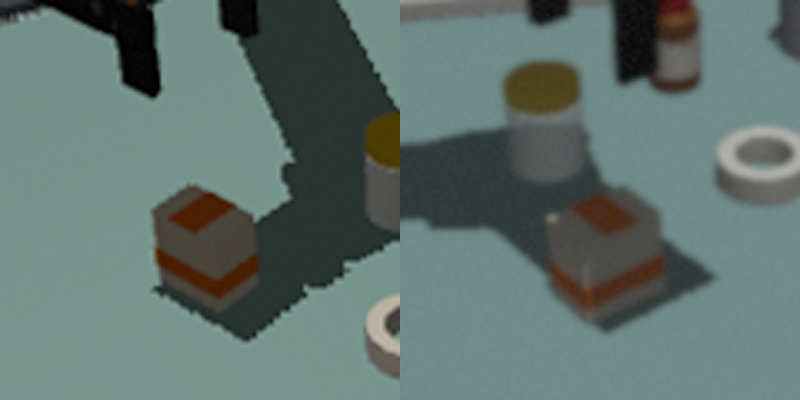

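View pics/wb1.png

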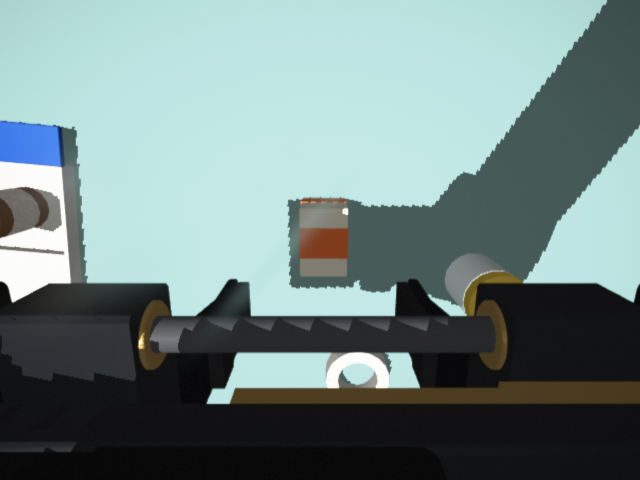

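In the wrist view the carton top at (323,238) is square to the jaws and midway between the fingers. Descending.

Call:
servo_tool(delta_pos=[[0,0,-38],[0,0,-38],[0,0,-25],[0,0,-14],[0,0,-6]], rot=[[0,0,0],[0,0,0],[0,0,0],[0,0,0],[0,0,0]], jaw=[0.5,0.5,0.5,0.5,0.5])

```text
time_s: 9.58
ee_pos: [0.4418, -0.0713, 0.0103]
orientation: [[-0.972, -0.234, -0.005], [-0.234, 0.972, -0.001], [0.005, 0.0, -1.0]]
wrist_force: [0.8, 0.3, 0.3]
grip_width: 0.751
```

Call:
servo_tool(delta_pos=[[0,0,0],[0,0,0],[0,0,0],[0,0,0],[0,0,0]], rot=[[0,0,0],[0,0,0],[0,0,0],[0,0,0],[0,0,0]], jaw=[0.5,0.2,-0.1,-0.4,-0.4])

```text
time_s: 10.0
ee_pos: [0.4444, -0.0697, 0.0136]
orientation: [[-0.972, -0.237, 0.002], [-0.237, 0.972, 0.0], [-0.002, -0.0, -1.0]]
wrist_force: [0.7, 0.1, -0.4]
grip_width: 0.53
```

Call:
servo_tool(delta_pos=[[0,0,0],[0,0,0],[0,0,0],[0,0,0]], rot=[[0,0,0],[0,0,0],[0,0,0],[0,0,0]], jaw=[-0.4,-0.4,-0.4,-0.4])

```text
time_s: 10.33
ee_pos: [0.4439, -0.0695, 0.0131]
orientation: [[-0.972, -0.237, 0.001], [-0.237, 0.972, 0.0], [-0.001, -0.0, -1.0]]
wrist_force: [-0.8, -0.5, 5.4]
grip_width: 0.389
```

Gripped at 34 mm. Carrying it to the far compartment at (625, -286), turning back 5.4°.

Call:
servo_tool(delta_pos=[[0,0,5],[0,0,35],[0,0,35],[22,-27,0],[23,-27,0]], rot=[[0,0,0],[0,0,0],[0,0,0],[0,0,-0.9],[0,0,-0.9]], jaw=[-0.4,-0.4,-0.4,-0.4,-0.4])

```text
time_s: 10.75
ee_pos: [0.49, -0.1227, 0.0905]
orientation: [[-0.978, -0.21, 0.005], [-0.21, 0.978, 0.001], [-0.005, -0.0, -1.0]]
wrist_force: [0.8, 0.4, -1.5]
grip_width: 0.388
```

Call:
servo_tool(delta_pos=[[22,-27,0],[23,-27,0],[22,-27,0],[23,-27,0],[23,-27,0]], rot=[[0,0,-0.9],[0,0,-0.9],[0,0,-0.9],[0,0,-0.9],[0,0,0]], jaw=[-0.4,-0.4,-0.4,-0.4,-0.4])

```text
time_s: 11.17
ee_pos: [0.602, -0.2597, 0.0874]
orientation: [[-0.99, -0.144, -0.001], [-0.144, 0.99, 0.0], [0.001, 0.001, -1.0]]
wrist_force: [0.6, 0.6, -0.0]
grip_width: 0.389
```

Call:
servo_tool(delta_pos=[[22,-27,0],[0,0,0],[0,0,0]], rot=[[0,0,0],[0,0,0],[0,0,0]], jaw=[-0.4,-0.4,-0.4])

```text
time_s: 11.42
ee_pos: [0.6232, -0.2875, 0.0868]
orientation: [[-0.99, -0.142, -0.001], [-0.142, 0.99, -0.001], [0.001, -0.0, -1.0]]
wrist_force: [-1.1, 0.6, -0.5]
grip_width: 0.39
```

```bash
python3 look.py b2 610 -290 40 70
```

```text
scene origin [123, 263] scale 2.857142857142857
side origin [363, 261] scale 2.857142857142857
11.52 [ 0.6226 -0.2845  0.087 ] [ 0.2  0.4 -0.5] 0.389
```

View pics/b2.png

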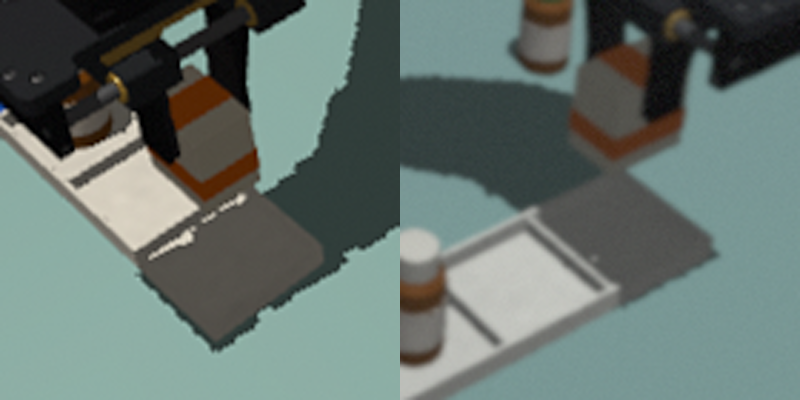

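The carton hangs squarely over the far compartment; the white-capped bottle is undisturbed. Lowering with a +2 mm x correction.

Call:
servo_tool(delta_pos=[[2,0,-28],[0,0,-22],[0,0,-10],[0,0,-4],[0,0,0]], rot=[[0,0,0],[0,0,0],[0,0,0],[0,0,0],[0,0,0]], jaw=[-0.4,-0.4,-0.4,-0.4,-0.4])

```text
time_s: 11.93
ee_pos: [0.6248, -0.2844, 0.0231]
orientation: [[-0.989, -0.145, -0.002], [-0.145, 0.989, 0.001], [0.002, 0.001, -1.0]]
wrist_force: [0.3, 0.3, -0.0]
grip_width: 0.39
```

```bash
python3 look.py b3 625 -286 30 45
```

```text
scene origin [155, 297] scale 4.444444444444445
side origin [394, 287] scale 4.444444444444445
12.03 [ 0.6262 -0.2857  0.0249] [ 0.6  0.  -0.7] 0.383
```

View pics/b3.png

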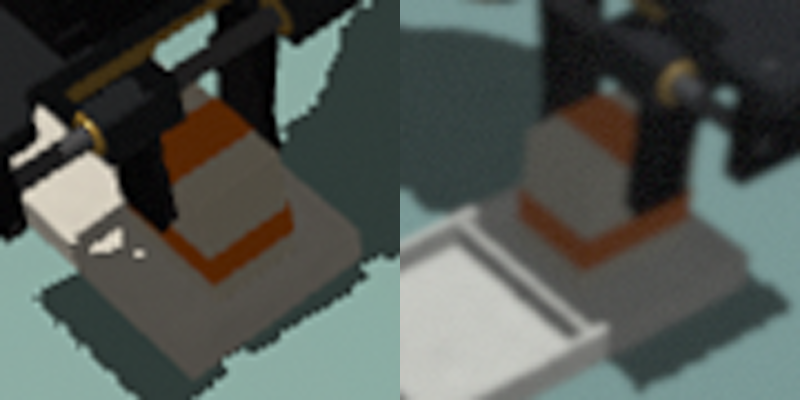

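Call:
servo_tool(delta_pos=[[0,0,-3],[0,0,-2],[0,0,-1],[0,0,0]], rot=[[0,0,0],[0,0,0],[0,0,0],[0,0,0]], jaw=[-0.4,-0.4,-0.4,-0.4])

```text
time_s: 12.37
ee_pos: [0.6255, -0.2856, 0.0178]
orientation: [[-0.99, -0.144, 0.0], [-0.144, 0.99, 0.0], [-0.0, 0.0, -1.0]]
wrist_force: [0.2, 0.4, -1.5]
grip_width: 0.39
```

Call:
servo_tool(delta_pos=[[0,0,-1],[0,0,-1],[0,0,0]], rot=[[0,0,0],[0,0,0],[0,0,0]], jaw=[-0.4,-0.4,-0.4])

```text
time_s: 12.62
ee_pos: [0.6257, -0.2858, 0.0162]
orientation: [[-0.99, -0.144, 0.0], [-0.144, 0.99, -0.0], [-0.0, -0.0, -1.0]]
wrist_force: [-0.4, 0.3, 3.4]
grip_width: 0.386
```

Touched down (+3.4 N). Release and rise.

Call:
servo_tool(delta_pos=[[0,0,0],[0,0,0],[0,0,0],[0,0,0],[0,0,0]], rot=[[0,0,0],[0,0,0],[0,0,0],[0,0,0],[0,0,0]], jaw=[-0.1,0.1,0.2,0.2,0.2])

```text
time_s: 13.03
ee_pos: [0.6255, -0.2855, 0.0155]
orientation: [[-0.99, -0.144, -0.0], [-0.144, 0.99, 0.0], [0.0, 0.0, -1.0]]
wrist_force: [0.0, 0.2, 0.3]
grip_width: 0.584
```

Call:
servo_tool(delta_pos=[[0,0,15],[0,0,35],[0,0,40],[0,0,30]], rot=[[0,0,0],[0,0,0],[0,0,0],[0,0,0]], jaw=[0.2,0.2,0.4,0.5])

```text
time_s: 13.37
ee_pos: [0.626, -0.286, 0.1382]
orientation: [[-0.99, -0.144, 0.002], [-0.144, 0.99, -0.001], [-0.001, -0.001, -1.0]]
wrist_force: [0.7, -0.3, 0.5]
grip_width: 0.677
```

```bash
python3 look.py b4 600 -286 30 60
```

```text
scene origin [133, 272] scale 3.3333333333333335
side origin [366, 276] scale 3.3333333333333335
13.47 [ 0.6292 -0.2878  0.1425] [-0.7 -0.4 -0.8] 0.725
```

View pics/b4.png

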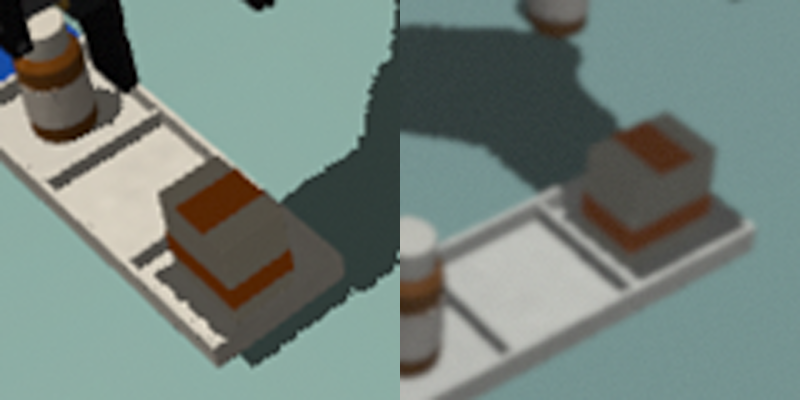

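The carton stands flat inside the end compartment. Next the green-capped bottle at about (681.5, -121), turning to 73.5°.

Call:
servo_tool(delta_pos=[[11,33,0],[11,33,0],[11,33,0],[11,33,0],[12,33,0]], rot=[[0,0,-5],[0,0,-5],[0,0,-5],[0,0,-5],[0,0,-4.8]], jaw=[0.5,0.5,0.5,0.5,0.5])

```text
time_s: 13.88
ee_pos: [0.6813, -0.1189, 0.135]
orientation: [[-0.958, 0.288, -0.001], [0.288, 0.958, 0.0], [0.001, 0.0, -1.0]]
wrist_force: [1.1, -0.2, 0.0]
grip_width: 0.746
```

Call:
servo_tool(delta_pos=[[0,0,0],[0,0,0]], rot=[[0,0,0],[0,0,0]], jaw=[0.5,0.5])

```text
time_s: 14.05
ee_pos: [0.6821, -0.1162, 0.1344]
orientation: [[-0.961, 0.277, -0.001], [0.277, 0.961, 0.001], [0.002, 0.001, -1.0]]
wrist_force: [-0.7, -0.9, -0.4]
grip_width: 0.75
```

```bash
python3 - <<'E'
from h import *
d=vision.get_image("wrist"); cv2.imwrite("pics/wg1.png",d["color"]); np.save("wg1.npy",d,allow_pickle=True)
s=robot.read_state(); print(s["ee_pos"],s["orientation"][:2,1])
H,S,V=cv2.split(cv2.cvtColor(d["color"],cv2.COLOR_BGR2HSV))
t=((H>50)&(H<75)&(S>130)).astype(np.uint8); mm=cv2.moments(t,True)
if mm["m00"]: 
    g=(mm["m10"]/mm["m00"],mm["m01"]/mm["m00"]); print(mm["m00"],g,(plane(d,g,.068)*1000).round(1))
E
```

```text
[ 0.68129714 -0.11961981  0.13480236] [0.28135396 0.95960379]
863.0 (319.5712630359212, 250.42757821552723) [ 683.3 -118.6]
```

View pics/wg1.png

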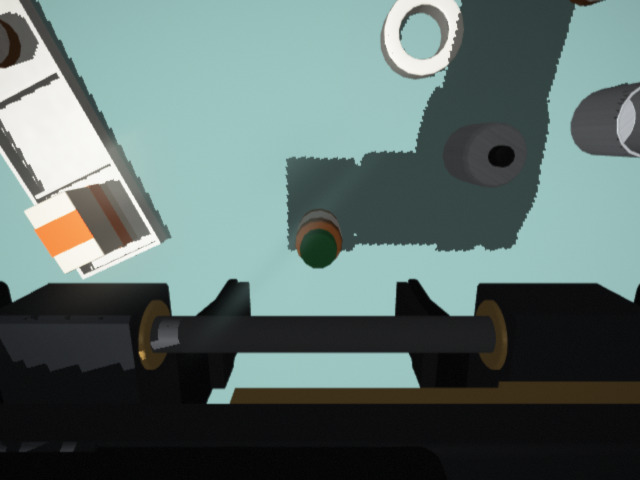

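The green cap at (319,250) sits midway between the fingers (mid-column about 322), and the canister at (497,155) is clear. Descending.

Call:
servo_tool(delta_pos=[[1,0,-38],[0,0,-38],[0,0,-26],[0,0,-14],[0,0,-6]], rot=[[0,0,0],[0,0,0],[0,0,0],[0,0,0],[0,0,0]], jaw=[0.5,0.5,0.5,0.5,0.5])

```text
time_s: 14.52
ee_pos: [0.6802, -0.1225, 0.0109]
orientation: [[-0.958, 0.286, -0.005], [0.286, 0.958, -0.0], [0.004, -0.002, -1.0]]
wrist_force: [-0.6, -0.3, 1.2]
grip_width: 0.745
```

Call:
servo_tool(delta_pos=[[0,0,0],[0,0,0],[0,0,0],[0,0,0],[0,0,0]], rot=[[0,0,0],[0,0,0],[0,0,0],[0,0,0],[0,0,0]], jaw=[0.5,0.2,-0.1,-0.4,-0.4])

```text
time_s: 14.93
ee_pos: [0.6835, -0.1208, 0.0152]
orientation: [[-0.959, 0.284, 0.003], [0.284, 0.959, -0.0], [-0.002, 0.001, -1.0]]
wrist_force: [0.5, -0.1, -0.8]
grip_width: 0.531
```

Call:
servo_tool(delta_pos=[[0,0,0],[0,0,0],[0,0,0],[0,0,0],[0,0,4]], rot=[[0,0,0],[0,0,0],[0,0,0],[0,0,0],[0,0,0]], jaw=[-0.4,-0.4,-0.4,-0.4,-0.4])

```text
time_s: 15.35
ee_pos: [0.6819, -0.1203, 0.0171]
orientation: [[-0.959, 0.284, -0.001], [0.284, 0.959, 0.0], [0.001, -0.0, -1.0]]
wrist_force: [-0.2, 0.5, -1.1]
grip_width: 0.382
```

Gripped at 33 mm and lifting. Carrying it high (bottom above 110 mm) over the stock to (439, 301).

Call:
servo_tool(delta_pos=[[0,0,36],[0,0,38],[0,0,36],[-18,32,0],[-18,32,0]], rot=[[0,0,0],[0,0,0],[0,0,0],[0,0,0],[0,0,0]], jaw=[-0.4,-0.4,-0.4,-0.4,-0.4])

```text
time_s: 15.77
ee_pos: [0.6482, -0.0595, 0.1308]
orientation: [[-0.957, 0.289, 0.006], [0.289, 0.957, -0.002], [-0.007, 0.0, -1.0]]
wrist_force: [-0.3, 1.9, -1.6]
grip_width: 0.381
```

Call:
servo_tool(delta_pos=[[-19,33,0],[-19,33,0],[-19,33,0],[-19,33,0],[-19,33,0]], rot=[[0,0,0],[0,0,0],[0,0,0],[0,0,0],[0,0,0]], jaw=[-0.4,-0.4,-0.4,-0.4,-0.4])

```text
time_s: 16.18
ee_pos: [0.5501, 0.1096, 0.1277]
orientation: [[-0.959, 0.284, -0.0], [0.284, 0.959, 0.0], [0.0, -0.0, -1.0]]
wrist_force: [-0.1, 0.0, -0.7]
grip_width: 0.385
```

Call:
servo_tool(delta_pos=[[-19,33,0],[-19,33,0],[-19,33,0],[-19,33,0],[-18,30,0]], rot=[[0,0,0],[0,0,0],[0,0,0],[0,0,0],[0,0,0]], jaw=[-0.4,-0.4,-0.4,-0.4,-0.4])

```text
time_s: 16.6
ee_pos: [0.4559, 0.2721, 0.1278]
orientation: [[-0.959, 0.283, -0.0], [0.283, 0.959, 0.0], [0.0, 0.0, -1.0]]
wrist_force: [0.7, 0.1, -1.0]
grip_width: 0.383
```

Call:
servo_tool(delta_pos=[[-18,30,0],[0,0,0],[0,0,0]], rot=[[0,0,0],[0,0,0],[0,0,0]], jaw=[-0.4,-0.4,-0.4])

```text
time_s: 16.85
ee_pos: [0.4379, 0.3025, 0.1275]
orientation: [[-0.96, 0.279, -0.001], [0.279, 0.96, 0.0], [0.001, -0.0, -1.0]]
wrist_force: [0.3, -0.8, -1.2]
grip_width: 0.382
```

```bash
python3 look.py g2 460 290 40 60; python3 - <<'E'
from h import *
d=vision.get_image("wrist"); cv2.imwrite("pics/wg2.png",d["color"]); np.save("wg2.npy",d,allow_pickle=True)
E
```

```text
scene origin [336, 111] scale 3.3333333333333335
side origin [172, 136] scale 3.3333333333333335
16.95 [0.4398 0.2995 0.1277] [ 0.   0.3 -0.1] 0.382
```

View pics/g2.png

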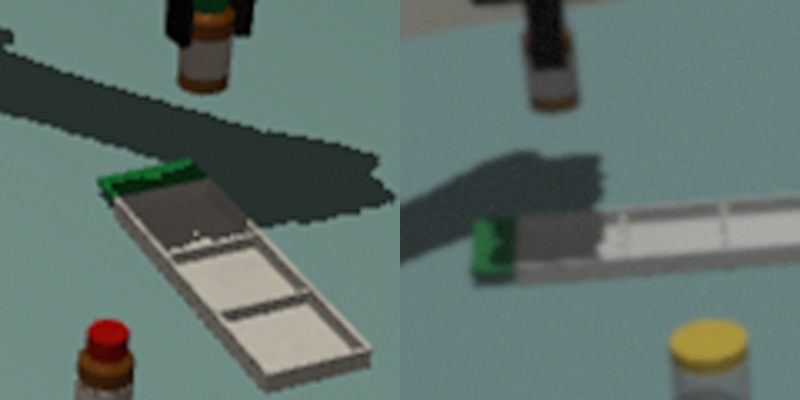

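View pics/wg2.png

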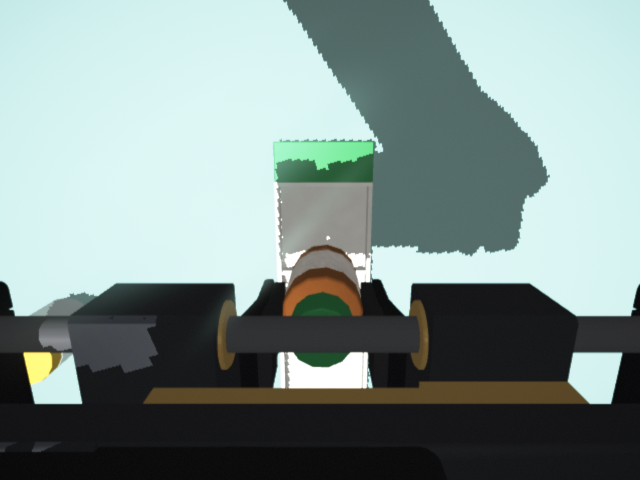

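The wrist view shows the tray straight along the image, with the green tab at (274-373, 141-182) and the bottle centred laterally. A quick check of the tray position from it.

```bash
python3 - <<'E'
from h import *
d=np.load("wg2.npy",allow_pickle=True).item()
p=planes(d,[(274,141),(373,141),(277,182),(373,182)],.015)*1000
a=np.radians(-16.5);u=np.array([np.cos(a),np.sin(a)]);v=np.array([-u[1],u[0]])
print(p.round(1).tolist(),(p@u).round(1),(p@v).round(1), "tray centre u,v by scene/side 406.5 413.5; tab end 268.5")
E
```

```text
[[364.4, 284.5], [384.9, 354.0], [393.4, 277.3], [413.8, 346.6]] [268.6 268.5 298.5 298.3] [376.3 448.8 377.6 449.8] tray centre u,v by scene/side 406.5 413.5; tab end 268.5
```

It matches exactly (tab end at u = 268.5, centre v of about 413). Lowering.

Call:
servo_tool(delta_pos=[[0,0,-36],[0,0,-34],[0,0,-20],[0,0,-10],[0,0,-3]], rot=[[0,0,0],[0,0,0],[0,0,0],[0,0,0],[0,0,0]], jaw=[-0.4,-0.4,-0.4,-0.4,-0.4])

```text
time_s: 17.42
ee_pos: [0.4394, 0.2984, 0.0231]
orientation: [[-0.958, 0.286, -0.002], [0.286, 0.958, -0.003], [0.001, -0.003, -1.0]]
wrist_force: [-0.4, -0.5, 0.2]
grip_width: 0.382
```

Call:
servo_tool(delta_pos=[[0,0,0],[0,0,0],[0,0,-3]], rot=[[0,0,0],[0,0,0],[0,0,0]], jaw=[-0.4,-0.4,-0.4])

```text
time_s: 17.67
ee_pos: [0.4412, 0.3012, 0.0235]
orientation: [[-0.959, 0.285, 0.003], [0.285, 0.959, 0.003], [-0.002, 0.004, -1.0]]
wrist_force: [0.8, 0.2, 0.2]
grip_width: 0.384
```

```bash
python3 look.py g3 440 300 30 45
```

```text
scene origin [347, 124] scale 4.444444444444445
side origin [177, 155] scale 4.444444444444445
17.77 [0.4401 0.3008 0.0225] [-0.9 -0.3 -0.7] 0.384
```

View pics/g3.png

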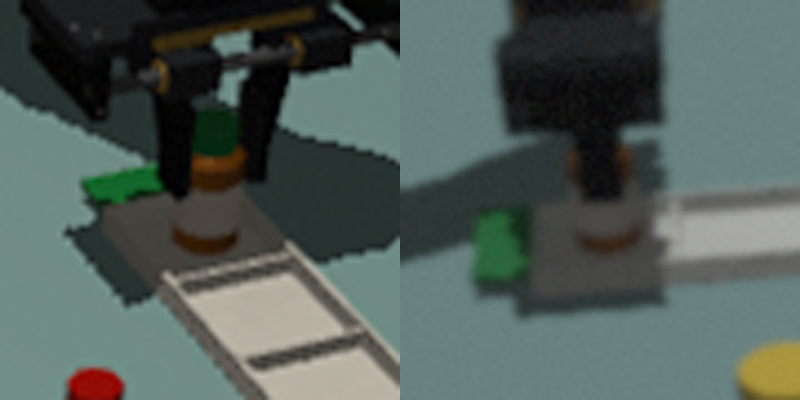

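The bottle is upright inside the compartment, a few mm above the floor. Final lowering.

Call:
servo_tool(delta_pos=[[0,0,-2],[0,0,-2],[0,0,-1],[0,0,-1],[0,0,0]], rot=[[0,0,0],[0,0,0],[0,0,0],[0,0,0],[0,0,0]], jaw=[-0.4,-0.4,-0.4,-0.4,-0.4])

```text
time_s: 18.18
ee_pos: [0.44, 0.3011, 0.0168]
orientation: [[-0.959, 0.284, 0.001], [0.284, 0.959, 0.001], [-0.0, 0.001, -1.0]]
wrist_force: [-0.9, -0.2, 7.9]
grip_width: 0.385
```

Call:
servo_tool(delta_pos=[[0,0,-0.5],[0,0,0]], rot=[[0,0,0],[0,0,0]], jaw=[-0.4,-0.4])

```text
time_s: 18.35
ee_pos: [0.44, 0.3012, 0.0167]
orientation: [[-0.959, 0.284, 0.001], [0.284, 0.959, 0.002], [-0.0, 0.002, -1.0]]
wrist_force: [-2.3, -1.3, 11.8]
grip_width: 0.377
```

Touched down (8-12 N). Release and rise.

Call:
servo_tool(delta_pos=[[0,0,0.8],[0,0,0],[0,0,0],[0,0,0],[0,0,0]], rot=[[0,0,0],[0,0,0],[0,0,0],[0,0,0],[0,0,0]], jaw=[-0.2,0.1,0.2,0.2,0.2])

```text
time_s: 18.77
ee_pos: [0.4394, 0.3003, 0.0157]
orientation: [[-0.959, 0.284, -0.0], [0.284, 0.959, -0.0], [0.0, -0.0, -1.0]]
wrist_force: [-0.4, 0.2, 1.0]
grip_width: 0.573
```

Call:
servo_tool(delta_pos=[[0,0,15],[0,0,35],[0,0,40],[0,0,30]], rot=[[0,0,0],[0,0,0],[0,0,0],[0,0,0]], jaw=[0.2,0.2,0.5,0.8])

```text
time_s: 19.1
ee_pos: [0.44, 0.3004, 0.1381]
orientation: [[-0.959, 0.284, 0.001], [0.284, 0.959, 0.001], [-0.001, 0.001, -1.0]]
wrist_force: [0.2, -0.3, 0.0]
grip_width: 0.678
```

```bash
python3 look.py g4 470 290 30 55
```

```text
scene origin [343, 121] scale 3.6363636363636362
side origin [181, 144] scale 3.6363636363636362
19.2 [0.4427 0.3025 0.141 ] [ 0.7  0.4 -0.2] 0.76
```

View pics/g4.png

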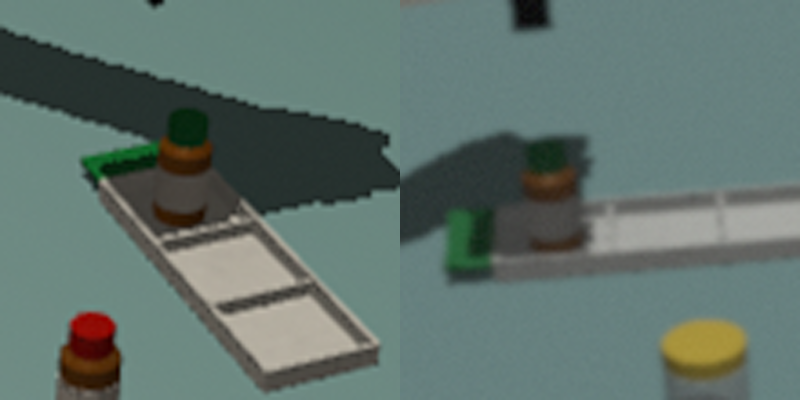

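The green-capped bottle stands upright in its compartment. Next the cup at about (662, 117).

Call:
servo_tool(delta_pos=[[28,-23,0],[28,-23,0],[28,-23,0],[28,-23,0],[28,-23,0]], rot=[[0,0,0],[0,0,0],[0,0,0],[0,0,0],[0,0,0]], jaw=[0.8,0.8,0.8,0.8,0.8])

```text
time_s: 19.62
ee_pos: [0.58, 0.1841, 0.1349]
orientation: [[-0.959, 0.284, -0.002], [0.284, 0.959, -0.0], [0.001, -0.001, -1.0]]
wrist_force: [0.5, 0.6, 1.0]
grip_width: 0.899
```

Call:
servo_tool(delta_pos=[[28,-23,0],[28,-23,0],[26,-22,0],[0,0,0],[0,0,0]], rot=[[0,0,0],[0,0,0],[0,0,0],[0,0,0],[0,0,0]], jaw=[0.8,0.8,0.8,0.8,0.8])

```text
time_s: 20.03
ee_pos: [0.662, 0.1144, 0.1344]
orientation: [[-0.958, 0.288, -0.002], [0.288, 0.958, -0.002], [0.001, -0.002, -1.0]]
wrist_force: [0.0, 1.4, 0.1]
grip_width: 0.902
```

```bash
python3 - <<'E'
from h import *
d=vision.get_image("wrist"); cv2.imwrite("pics/wc1.png",d["color"]); np.save("wc1.npy",d,allow_pickle=True)
s=robot.read_state(); print(s["ee_pos"],s["orientation"][:2,1])
E
```

```text
[0.66088947 0.1167785  0.13439584] [0.28538313 0.95841296]
```

View pics/wc1.png

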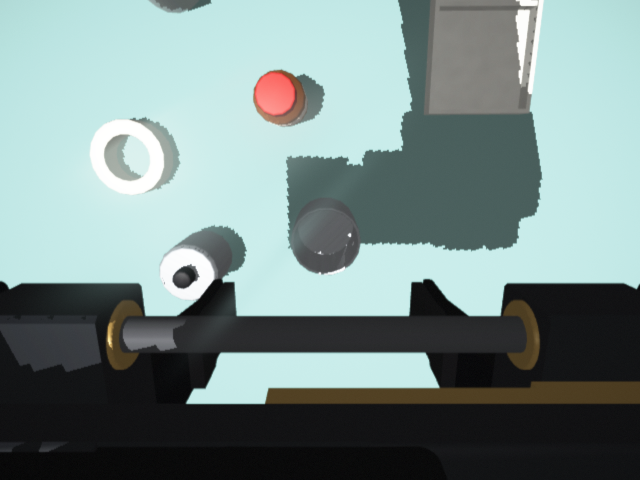

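The wrist view shows the cup mouth centred near (326,238), between the fingers, with the canister at (190,265) and the red cap at (277,93) clear. Locating the cup and canister.

```bash
python3 - <<'E'
from h import *
d=np.load("wc1.npy",allow_pickle=True).item()
im=d["color"]; cv2.imwrite("pics/wc1z.png",cv2.resize(im[180:300,240:420],None,fx=4,fy=4,interpolation=cv2.INTER_CUBIC))
print((plane(d,(326,238),.05)*1000).round(1),(plane(d,(190,270),.058)*1000).round(1))
print(proj(d,[.662,.117,.05]), [ (proj(d,[.662+.025*np.cos(t),.117+.025*np.sin(t),.05])).round(0).tolist() for t in np.arange(0,6.3,1.57)])
E
```

```text
[660.6 117.2] [653.6  19.7]
[326.34884496 239.89247835] [[336.0, 272.0], [360.0, 230.0], [316.0, 206.0], [293.0, 250.0], [336.0, 272.0]]
```

View pics/wc1z.png

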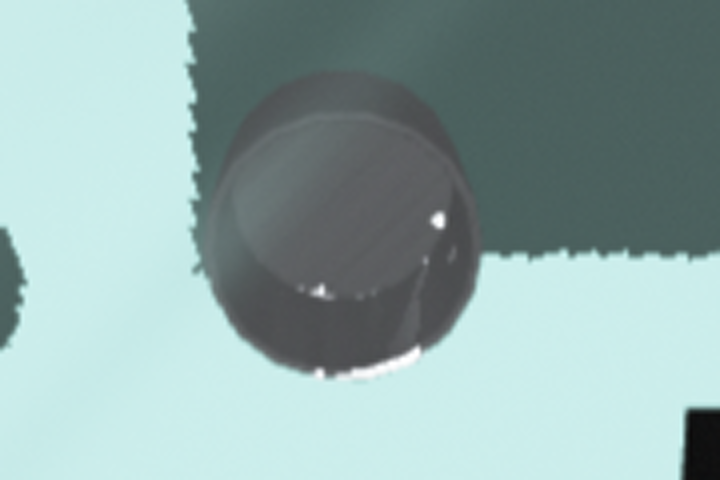

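The rim spans crop x 208-480 and y 112-378, so the cup is at (663, 117). The canister at (654, 20) leaves over 20 mm to the finger. Descending.

Call:
servo_tool(delta_pos=[[2,0,-38],[0,0,-38],[0,0,-26],[0,0,-14],[0,0,-7]], rot=[[0,0,0],[0,0,0],[0,0,0],[0,0,0],[0,0,0]], jaw=[0.8,0.8,0.8,0.8,0.8])

```text
time_s: 20.5
ee_pos: [0.6608, 0.119, 0.0102]
orientation: [[-0.959, 0.282, -0.005], [0.282, 0.959, -0.0], [0.005, -0.001, -1.0]]
wrist_force: [-0.1, -0.2, 0.6]
grip_width: 0.903
```

Call:
servo_tool(delta_pos=[[0,0,0],[0,0,0],[0,0,0],[0,0,0],[0,0,0]], rot=[[0,0,0],[0,0,0],[0,0,0],[0,0,0],[0,0,0]], jaw=[0.8,0.5,0.2,0.0,0.0])

```text
time_s: 20.92
ee_pos: [0.6645, 0.1176, 0.0145]
orientation: [[-0.959, 0.284, 0.002], [0.284, 0.959, 0.001], [-0.002, 0.001, -1.0]]
wrist_force: [-0.2, 0.2, -0.4]
grip_width: 0.681
```

Call:
servo_tool(delta_pos=[[0,0,0],[0,0,0],[0,0,0],[0,0,0],[0,0,0]], rot=[[0,0,0],[0,0,0],[0,0,0],[0,0,0],[0,0,0]], jaw=[0.0,0.0,0.0,0.0,0.0])

```text
time_s: 21.33
ee_pos: [0.664, 0.1173, 0.0138]
orientation: [[-0.959, 0.284, 0.001], [0.284, 0.959, 0.0], [-0.001, 0.001, -1.0]]
wrist_force: [-0.8, -0.5, 4.9]
grip_width: 0.57
```

The cup is gripped at 49.6 mm. Lift and carry to the middle compartment at (507, 281).

Call:
servo_tool(delta_pos=[[0,0,5],[0,0,38],[0,0,38],[0,0,15],[-26,27,0]], rot=[[0,0,0],[0,0,0],[0,0,0],[0,0,0],[0,0,0]], jaw=[0,0,0,0,0])

```text
time_s: 21.75
ee_pos: [0.6454, 0.1368, 0.1147]
orientation: [[-0.956, 0.294, 0.015], [0.294, 0.956, -0.003], [-0.015, 0.001, -1.0]]
wrist_force: [0.9, -0.5, 0.8]
grip_width: 0.571
```

Call:
servo_tool(delta_pos=[[-26,27,0],[-26,27,0],[-26,28,0],[-26,28,0],[-26,27,0]], rot=[[0,0,0],[0,0,0],[0,0,0],[0,0,0],[0,0,0]], jaw=[0,0,0,0,0])

```text
time_s: 22.17
ee_pos: [0.5057, 0.2827, 0.1088]
orientation: [[-0.959, 0.284, -0.0], [0.284, 0.959, 0.0], [0.001, 0.0, -1.0]]
wrist_force: [0.0, 0.3, -1.2]
grip_width: 0.567
```

Call:
servo_tool(delta_pos=[[0,0,-20],[0,0,0],[0,0,0]], rot=[[0,0,0],[0,0,0],[0,0,0]], jaw=[0,0,0])

```text
time_s: 22.42
ee_pos: [0.5068, 0.2807, 0.0883]
orientation: [[-0.959, 0.284, -0.002], [0.284, 0.959, -0.002], [0.001, -0.002, -1.0]]
wrist_force: [0.5, 0.7, 0.0]
grip_width: 0.57
```

```bash
python3 look.py d1 507 281 40 60; python3 - <<'E'
from h import *
d=vision.get_image("wrist"); cv2.imwrite("pics/wd1.png",d["color"])
E
```

```text
scene origin [348, 121] scale 3.3333333333333335
side origin [193, 134] scale 3.3333333333333335
22.52 [0.5089 0.28   0.0895] [-0.4 -0.2 -1.5] 0.572
```

View pics/d1.png

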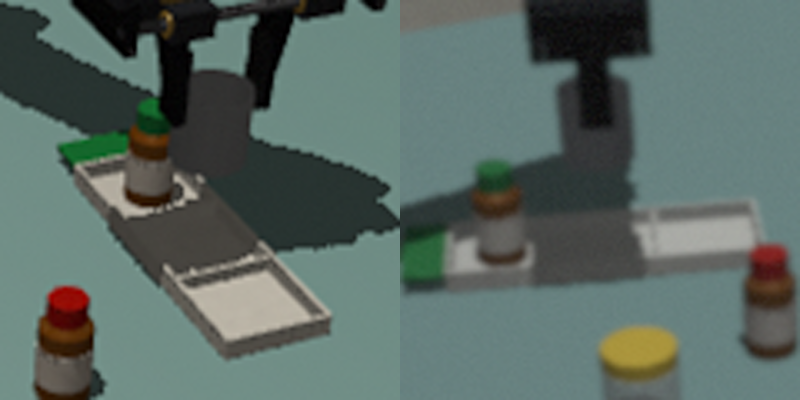

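View pics/wd1.png

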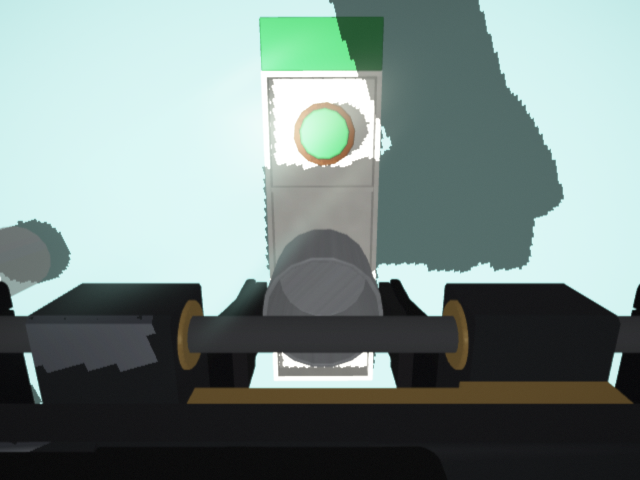

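The cup is centred on the tray axis over the middle compartment; the green-capped bottle stands clear at (324,133) in the wrist view. Lowering.

Call:
servo_tool(delta_pos=[[-0.5,0,-28],[0,0,-22],[0,0,-10],[0,0,-4],[0,0,0]], rot=[[0,0,0],[0,0,0],[0,0,0],[0,0,0],[0,0,0]], jaw=[0,0,0,0,0])

```text
time_s: 22.98
ee_pos: [0.5075, 0.2806, 0.0247]
orientation: [[-0.958, 0.285, -0.0], [0.285, 0.958, -0.001], [0.0, -0.001, -1.0]]
wrist_force: [-0.6, 0.3, -0.5]
grip_width: 0.568
```

```bash
python3 look.py d2 507 281 30 45
```

```text
scene origin [362, 140] scale 4.444444444444445
side origin [208, 153] scale 4.444444444444445
23.08 [0.5082 0.2815 0.026 ] [-1.1 -0.6 -1.1] 0.572
```

View pics/d2.png

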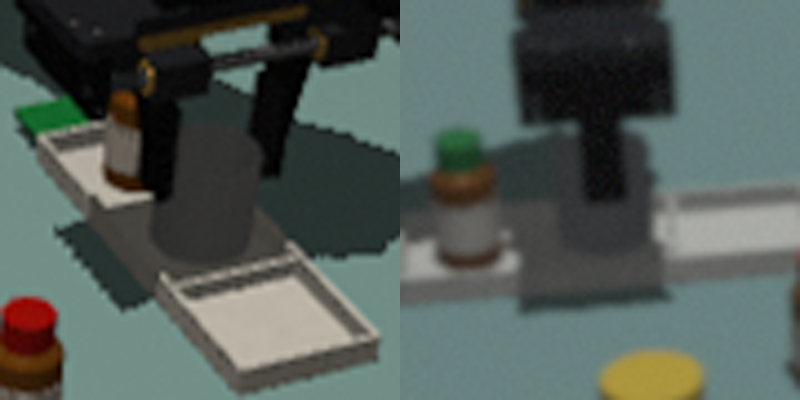

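The cup is between the dividers and a few mm above the floor. Final lowering.

Call:
servo_tool(delta_pos=[[0,0,-3],[0,0,-2],[0,0,-1.5],[0,0,0]], rot=[[0,0,0],[0,0,0],[0,0,0],[0,0,0]], jaw=[0,0,0,0])

```text
time_s: 23.42
ee_pos: [0.5069, 0.2815, 0.0185]
orientation: [[-0.959, 0.284, -0.0], [0.284, 0.959, 0.0], [0.0, 0.0, -1.0]]
wrist_force: [-0.6, 0.5, -0.4]
grip_width: 0.568
```

Call:
servo_tool(delta_pos=[[0,0,-1],[0,0,-0.5],[0,0,0]], rot=[[0,0,0],[0,0,0],[0,0,0]], jaw=[0,0,0])

```text
time_s: 23.67
ee_pos: [0.5069, 0.2814, 0.0169]
orientation: [[-0.959, 0.284, -0.0], [0.284, 0.959, 0.0], [0.0, 0.0, -1.0]]
wrist_force: [0.1, -0.1, -0.4]
grip_width: 0.569
```

Call:
servo_tool(delta_pos=[[0,0,-0.5],[0,0,0]], rot=[[0,0,0],[0,0,0]], jaw=[0,0])

```text
time_s: 23.83
ee_pos: [0.507, 0.2815, 0.0168]
orientation: [[-0.959, 0.284, -0.0], [0.284, 0.959, 0.0], [0.0, 0.0, -1.0]]
wrist_force: [-1.3, -0.1, 2.5]
grip_width: 0.571
```

Call:
servo_tool(delta_pos=[[0,0,-0.3],[0,0,0]], rot=[[0,0,0],[0,0,0]], jaw=[0,0])

```text
time_s: 24.0
ee_pos: [0.507, 0.2815, 0.0168]
orientation: [[-0.959, 0.284, -0.0], [0.284, 0.959, 0.0], [0.0, 0.0, -1.0]]
wrist_force: [-1.8, -0.2, 4.9]
grip_width: 0.57
```

Touched down. Release and rise.

Call:
servo_tool(delta_pos=[[0,0,0],[0,0,0],[0,0,0],[0,0,0],[0,0,0]], rot=[[0,0,0],[0,0,0],[0,0,0],[0,0,0],[0,0,0]], jaw=[0.3,0.5,0.6,0.6,0.6])

```text
time_s: 24.42
ee_pos: [0.5071, 0.2814, 0.016]
orientation: [[-0.959, 0.284, 0.0], [0.284, 0.959, 0.0], [-0.0, 0.0, -1.0]]
wrist_force: [-0.4, 0.2, 0.4]
grip_width: 0.784
```

Call:
servo_tool(delta_pos=[[0,0,15],[0,0,35],[0,0,40],[0,0,30]], rot=[[0,0,0],[0,0,0],[0,0,0],[0,0,0]], jaw=[0.6,0.6,0.7,0.7])

```text
time_s: 24.75
ee_pos: [0.5076, 0.2815, 0.1385]
orientation: [[-0.959, 0.284, 0.001], [0.284, 0.959, 0.001], [-0.001, 0.001, -1.0]]
wrist_force: [0.8, 0.8, -0.3]
grip_width: 0.837
```

```bash
python3 look.py d3 507 281 30 55
```

```text
scene origin [352, 130] scale 3.6363636363636362
side origin [198, 143] scale 3.6363636363636362
24.85 [0.5107 0.2832 0.1417] [0.9 0.  0.9] 0.847
```

View pics/d3.png

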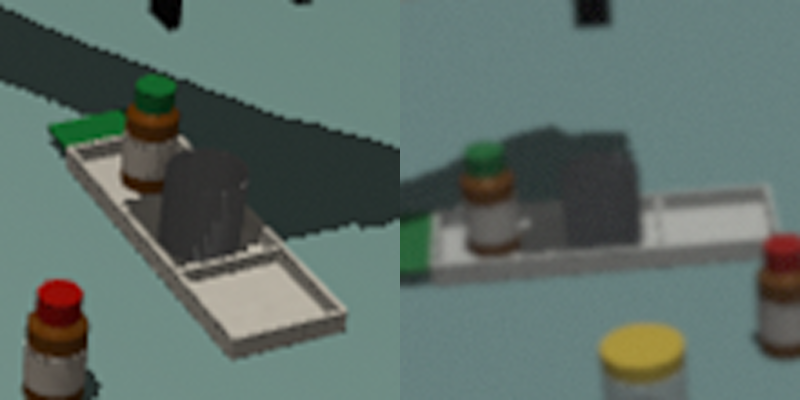

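The cup stands in the middle compartment. Next the jar at about (457, 64).

Call:
servo_tool(delta_pos=[[-8,-36,0],[-8,-36,0],[-8,-36,0],[-9,-36,0],[-9,-37,0]], rot=[[0,0,0],[0,0,0],[0,0,0],[0,0,0],[0,0,0]], jaw=[0.7,0.7,0.7,0.7,0.7])

```text
time_s: 25.27
ee_pos: [0.4639, 0.0989, 0.1354]
orientation: [[-0.959, 0.283, -0.001], [0.283, 0.959, -0.0], [0.001, -0.001, -1.0]]
wrist_force: [0.1, -0.3, -0.5]
grip_width: 0.848
```

Call:
servo_tool(delta_pos=[[-9,-36,0],[0,0,0],[0,0,0]], rot=[[0,0,0],[0,0,0],[0,0,0]], jaw=[0.7,0.7,0.7])

```text
time_s: 25.52
ee_pos: [0.4551, 0.0624, 0.1357]
orientation: [[-0.958, 0.288, -0.001], [0.288, 0.958, 0.0], [0.001, -0.0, -1.0]]
wrist_force: [-0.6, 0.4, 0.9]
grip_width: 0.848
```

```bash
python3 - <<'E'
from h import *
d=vision.get_image("wrist"); cv2.imwrite("pics/wj1.png",d["color"]); np.save("wj1.npy",d,allow_pickle=True)
s=robot.read_state(); print(s["ee_pos"],s["orientation"][:2,1])
H,S,V=cv2.split(cv2.cvtColor(d["color"],cv2.COLOR_BGR2HSV))
t=((H>18)&(H<35)&(S>130)&(V>50)).astype(np.uint8); t[285:]=0
n,l,st,c=cv2.connectedComponentsWithStats(t); i=1+st[1:,4].argmax(); print(st[i],c[i],(plane(d,c[i],.056)*1000).round(1))
E
```

```text
[0.455775   0.0641881  0.13584929] [0.28536111 0.95842002]
[ 296  213   62   63 2650] [329.31849057 246.18037736] [459.   66.1]
```

View pics/wj1.png

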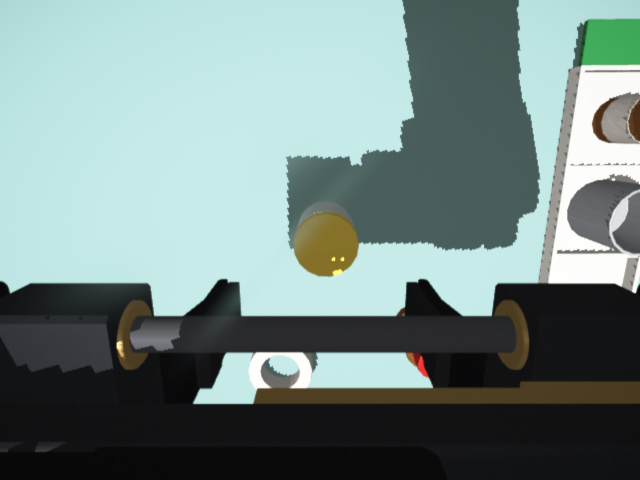

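The lid is centred at (327,244), which puts the jar at (458.5, 65). I correct by +2.5/+1 mm and descend; the red-capped bottle is well clear.

Call:
servo_tool(delta_pos=[[2.5,1,-38],[0,0,-38],[0,0,-26],[0,0,-14],[0,0,-7]], rot=[[0,0,0],[0,0,0],[0,0,0],[0,0,0],[0,0,0]], jaw=[0.7,0.7,0.7,0.7,0.7])

```text
time_s: 25.98
ee_pos: [0.4571, 0.0668, 0.0105]
orientation: [[-0.96, 0.281, -0.005], [0.281, 0.96, -0.001], [0.004, -0.002, -1.0]]
wrist_force: [0.3, 0.1, -0.9]
grip_width: 0.849
```

Call:
servo_tool(delta_pos=[[0,0,0],[0,0,0],[0,0,0],[0,0,0],[0,0,0]], rot=[[0,0,0],[0,0,0],[0,0,0],[0,0,0],[0,0,0]], jaw=[0.7,0.4,0.1,-0.1,-0.1])

```text
time_s: 26.4
ee_pos: [0.4593, 0.0658, 0.0141]
orientation: [[-0.959, 0.284, 0.002], [0.284, 0.959, 0.001], [-0.002, 0.001, -1.0]]
wrist_force: [-0.4, 1.0, 0.6]
grip_width: 0.634
```

Call:
servo_tool(delta_pos=[[0,0,0],[0,0,0],[0,0,0],[0,0,0],[0,0,0]], rot=[[0,0,0],[0,0,0],[0,0,0],[0,0,0],[0,0,0]], jaw=[-0.1,-0.1,-0.1,-0.1,-0.1])

```text
time_s: 26.82
ee_pos: [0.459, 0.0655, 0.0137]
orientation: [[-0.959, 0.284, 0.001], [0.284, 0.959, 0.001], [-0.001, 0.001, -1.0]]
wrist_force: [-0.6, 0.4, 5.5]
grip_width: 0.526
```

Gripped at 45.8 mm. Lift and carry to (575, 261).

Call:
servo_tool(delta_pos=[[0,0,5],[0,0,38],[0,0,38],[0,0,20],[19,32,0]], rot=[[0,0,0],[0,0,0],[0,0,0],[0,0,0],[0,0,0]], jaw=[-0.1,-0.1,-0.1,-0.1,-0.1])

```text
time_s: 27.23
ee_pos: [0.4775, 0.092, 0.1185]
orientation: [[-0.956, 0.293, 0.004], [0.293, 0.956, 0.001], [-0.004, 0.002, -1.0]]
wrist_force: [0.5, -1.1, -1.3]
grip_width: 0.517
```

Call:
servo_tool(delta_pos=[[19,33,0],[20,33,0],[20,33,0],[19,32,0],[19,32,0]], rot=[[0,0,0],[0,0,0],[0,0,0],[0,0,0],[0,0,0]], jaw=[-0.1,-0.1,-0.1,-0.1,-0.1])

```text
time_s: 27.65
ee_pos: [0.5747, 0.2621, 0.114]
orientation: [[-0.959, 0.284, -0.001], [0.284, 0.959, -0.0], [0.001, -0.0, -1.0]]
wrist_force: [0.4, -0.4, -0.2]
grip_width: 0.522
```

Call:
servo_tool(delta_pos=[[0,0,-25],[0,0,0],[0,0,0]], rot=[[0,0,0],[0,0,0],[0,0,0]], jaw=[-0.1,-0.1,-0.1])

```text
time_s: 27.9
ee_pos: [0.573, 0.2597, 0.0876]
orientation: [[-0.959, 0.284, -0.004], [0.284, 0.959, -0.003], [0.003, -0.004, -1.0]]
wrist_force: [-0.2, -0.0, -1.6]
grip_width: 0.523
```

```bash
python3 look.py e1 560 265 40 60; python3 - <<'E'
from h import *
d=vision.get_image("wrist"); cv2.imwrite("pics/we1.png",d["color"])
E
```

```text
scene origin [360, 135] scale 3.3333333333333335
side origin [217, 132] scale 3.3333333333333335
28.0 [0.5746 0.2592 0.0897] [-0.2  0.1  1.1] 0.522
```

View pics/e1.png

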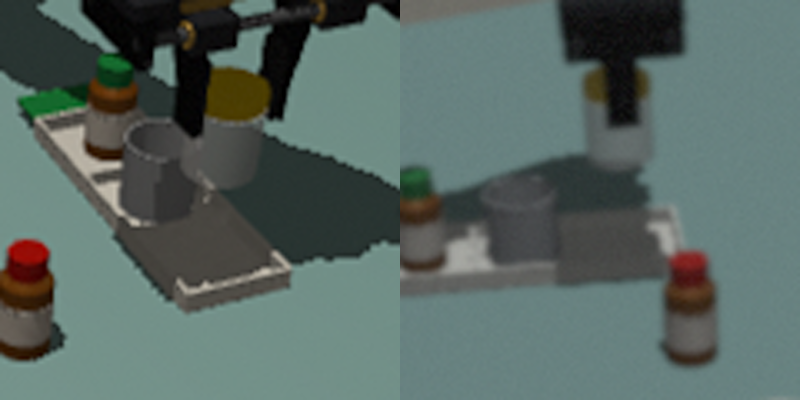

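View pics/we1.png

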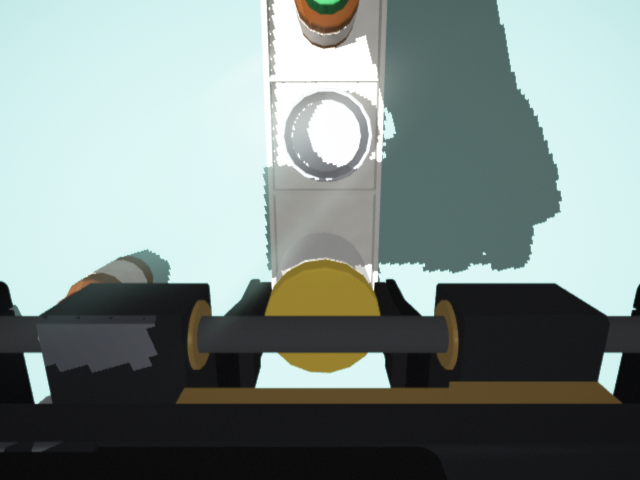

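The cup sits centred in the middle compartment, and the jar hangs centred over the end one. Lowering.

Call:
servo_tool(delta_pos=[[0.5,1,-28],[0,0,-22],[0,0,-10],[0,0,-4],[0,0,0]], rot=[[0,0,0],[0,0,0],[0,0,0],[0,0,0],[0,0,0]], jaw=[-0.1,-0.1,-0.1,-0.1,-0.1])

```text
time_s: 28.47
ee_pos: [0.575, 0.2608, 0.0253]
orientation: [[-0.959, 0.285, -0.0], [0.285, 0.959, -0.0], [0.0, -0.0, -1.0]]
wrist_force: [-0.4, 0.5, -0.2]
grip_width: 0.523
```

```bash
python3 look.py e2 575 261 30 45
```

```text
scene origin [379, 158] scale 4.444444444444445
side origin [239, 150] scale 4.444444444444445
28.57 [0.5761 0.2615 0.0266] [ 0.3  0.8 -0.8] 0.519
```

View pics/e2.png

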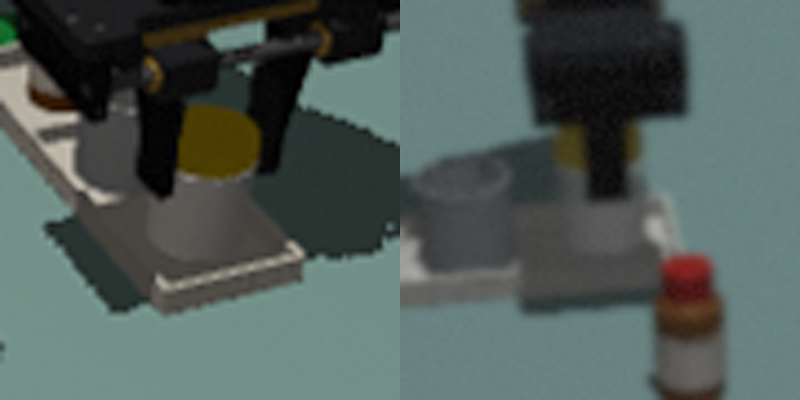

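The jar is inside the end compartment, just above the floor. Final lowering.

Call:
servo_tool(delta_pos=[[0,0,-3],[0,0,-2],[0,0,-2],[0,0,-1],[0,0,0]], rot=[[0,0,0],[0,0,0],[0,0,0],[0,0,0],[0,0,0]], jaw=[-0.1,-0.1,-0.1,-0.1,-0.1])

```text
time_s: 28.98
ee_pos: [0.5749, 0.2614, 0.017]
orientation: [[-0.959, 0.284, -0.0], [0.284, 0.959, -0.0], [0.0, -0.0, -1.0]]
wrist_force: [-0.3, 0.3, -0.2]
grip_width: 0.52
```

Call:
servo_tool(delta_pos=[[0,0,-0.8],[0,0,0]], rot=[[0,0,0],[0,0,0]], jaw=[-0.1,-0.1])

```text
time_s: 29.15
ee_pos: [0.5752, 0.2614, 0.0169]
orientation: [[-0.959, 0.284, 0.0], [0.284, 0.959, 0.0], [-0.0, 0.0, -1.0]]
wrist_force: [-1.3, -0.8, 4.0]
grip_width: 0.521
```

Touched down (+4 N). Release, rise and draw back from the trays.

Call:
servo_tool(delta_pos=[[0,0,0],[0,0,0],[0,0,0],[0,0,0],[0,0,0]], rot=[[0,0,0],[0,0,0],[0,0,0],[0,0,0],[0,0,0]], jaw=[0.2,0.4,0.5,0.5,0.5])

```text
time_s: 29.57
ee_pos: [0.575, 0.2615, 0.0162]
orientation: [[-0.959, 0.284, -0.0], [0.284, 0.959, 0.0], [0.0, 0.0, -1.0]]
wrist_force: [-0.4, -0.5, -0.4]
grip_width: 0.73
```

Call:
servo_tool(delta_pos=[[0,0,15],[0,0,35],[0,0,40],[0,0,35],[0,0,35]], rot=[[0,0,0],[0,0,0],[0,0,0],[0,0,0],[0,0,0]], jaw=[0.5,0.5,0.7,0.7,0.7])

```text
time_s: 29.98
ee_pos: [0.575, 0.2612, 0.1782]
orientation: [[-0.959, 0.284, 0.0], [0.284, 0.959, 0.0], [-0.0, 0.0, -1.0]]
wrist_force: [-0.1, 0.0, -1.1]
grip_width: 0.83
```

Call:
servo_tool(delta_pos=[[-15,-35,0],[-15,-35,0],[-15,-35,0],[-15,-35,0],[0,0,0]], rot=[[0,0,0],[0,0,0],[0,0,0],[0,0,0],[0,0,0]], jaw=[0.7,0.7,0.7,0.7,0.7])

```text
time_s: 30.4
ee_pos: [0.5121, 0.113, 0.1765]
orientation: [[-0.956, 0.294, -0.003], [0.294, 0.956, -0.002], [0.002, -0.003, -1.0]]
wrist_force: [0.0, -1.2, 0.7]
grip_width: 0.848
```

```bash
python3 look.py f1 507 281 30 60; cp pics/f1.png pics/f1n.png; python3 look.py f2 555 -296 30 65; python3 - <<'E'
from h import *
d=np.load("scene_f2.npy",allow_pickle=True).item(); cv2.imwrite("pics/fs.png",d["color"])
E
```

```text
scene origin [347, 125] scale 3.3333333333333335
side origin [193, 138] scale 3.3333333333333335
30.5 [0.5148 0.1199 0.1768] [ 0.1  0.6 -0.2] 0.852
scene origin [109, 253] scale 3.076923076923077
side origin [339, 284] scale 3.076923076923077
30.6 [0.5154 0.1225 0.1766] [ 0.6  0.6 -1. ] 0.851
```

View pics/f1n.png

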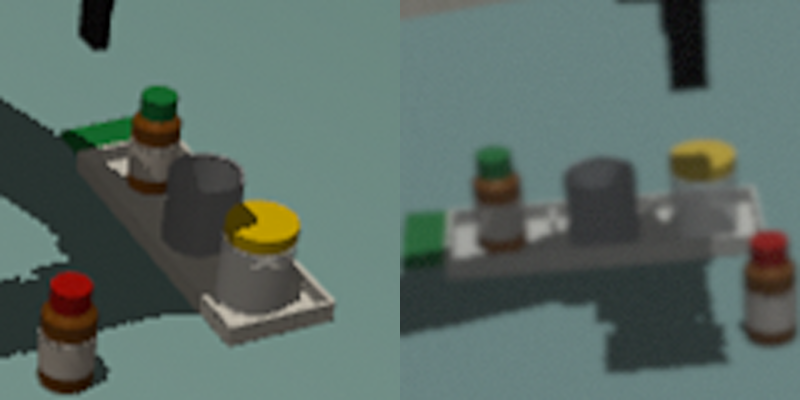

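View pics/f2.png

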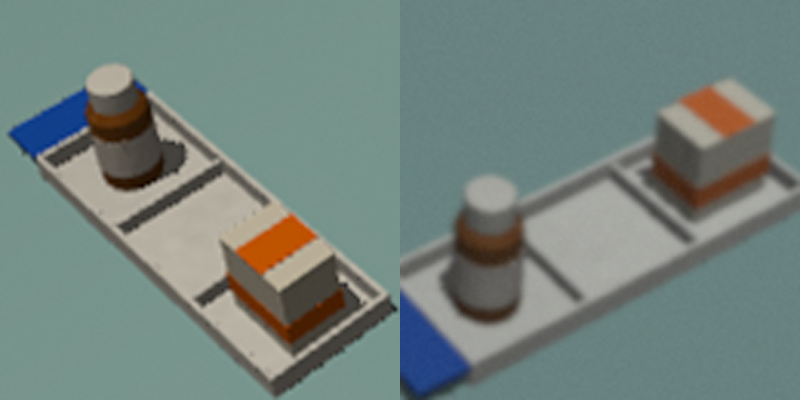

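View pics/fs.png

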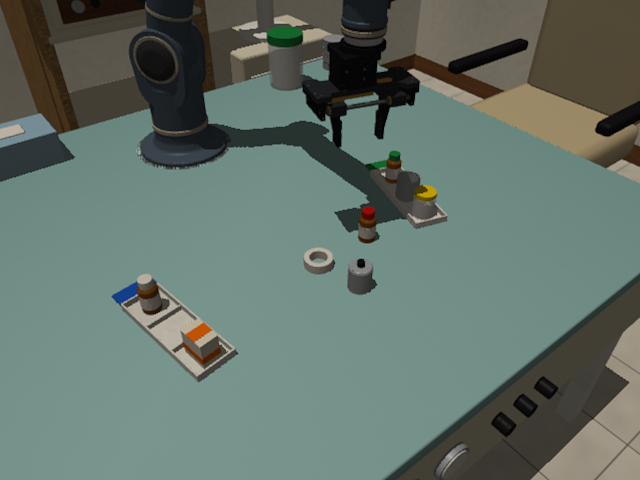

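Both kits look complete: the white-capped bottle and carton are in the blue-tabbed tray, and the green-capped bottle, cup and jar are in the green-tabbed one. I check tilt against projected verticals, and the three items to be left.

```bash
python3 - <<'E'
from h import *
for n in("scene","side"):
    d=np.load(f"{n}_f2.npy",allow_pickle=True).item(); d0=np.load(f"{n}0.npy",allow_pickle=True).item()
    for k,X,z in(("white",(.484,-.3055),(.003,.073)),("carton",(.6255,-.2857),(.003,.055)),("greenb",(.440,.3012),(.003,.073)),("jar",(.575,.2614),(.003,.061))):
        print(n,k,[proj(d,[*X,zz]).round(1).tolist() for zz in z])
    im=[]
    for e in(d0,d):
        H,S,V=cv2.split(cv2.cvtColor(e["color"],cv2.COLOR_BGR2HSV)); m=(~((H>75)&(H<97)&(S>45))).astype(np.uint8)*255
        im.append(cv2.connectedComponentsWithStats(cv2.morphologyEx(m,cv2.MORPH_OPEN,np.ones((3,3),np.uint8)),connectivity=4))
    for p in ((367,225),(318,260),(359,276)) if n=="scene" else ((331,263),(368,240),(304,224)):
        print(n,p,[c[3][np.linalg.norm(c[3][1:]-p,axis=1).argmin()+1].round(1).tolist() for c in im])
a=np.load("scene0.npy",allow_pickle=True).item()["color"];b=np.load("scene_f2.npy",allow_pickle=True).item()["color"]
for n,rx in(("scene",(340,200,60,100)),("side",(285,195,105,70))):
    A=np.load(f"{n}0.npy",allow_pickle=True).item()["color"];B=np.load(f"{n}_f2.npy",allow_pickle=True).item()["color"]
    x,y,w,h=rx; im=np.hstack([cv2.resize(q[y:y+h,x:x+w],(390,390*h//w)) for q in(A,B)]); cv2.imwrite(f"pics/cmp_{n}.png",im[:600])
E
```

```text
scene white [[153.4, 307.9], [145.3, 278.2]]
scene carton [[203.6, 353.8], [199.1, 331.8]]
scene greenb [[392.0, 179.7], [394.8, 152.9]]
scene jar [[422.6, 213.6], [426.1, 190.8]]
scene (367, 225) [[366.9, 225.0], [366.9, 224.9]]
scene (318, 260) [[318.1, 260.3], [318.1, 260.3]]
scene (359, 276) [[359.4, 276.1], [359.5, 276.2]]
side white [[366.5, 380.9], [367.8, 345.9]]
side carton [[438.1, 344.9], [441.2, 319.9]]
side greenb [[223.9, 210.9], [220.5, 183.6]]
side jar [[284.7, 206.0], [283.4, 183.5]]
side (331, 263) [[331.0, 263.2], [330.9, 263.1]]
side (368, 240) [[356.9, 228.3], [367.4, 240.5]]
side (304, 224) [[265.0, 249.0], [330.9, 263.1]]
```

View pics/cmp_side.png

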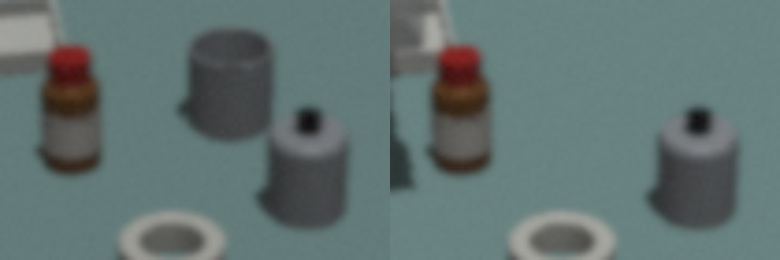

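The verticals match (white cap predicted at (145.3, 278.2), seen at about (144.4, 278.3)). In the before/after view, the red-capped bottle, tape and canister have not moved. Handing in.

```bash
python3 - <<'E'
from plant import robot
s=robot.read_state(); print(s["time_s"],s["qvel"].round(2),s["wrist_force"].round(1))
print(robot.close_job())
E
```

```text
30.6 [-0.66  0.88 -0.59 -0.59  0.14  0.09  0.06] [ 0.6  0.6 -1. ]
the job is handed in; nothing more can be done
None
```

Both kits are made up and the job was handed in at about 30.6 s of the 118 s allowed. No verdict was reported. I placed the items in the order asked, lowering each to light floor contact (about 3–12 N) before letting go:

- **Blue-tabbed tray:** the white-capped bottle is in the compartment next to the tab and the carton is in the far one.
- **Green-tabbed tray:** the green-capped bottle is next to the tab, the cup in the middle and the jar in the far compartment.

**Last checks:**
- All five items appear upright and flat inside their compartments in both fixed cameras.
- The white-capped bottle's cap was within 1 px of where an upright bottle should show it. The other items I judged upright by eye.
- In the scene camera, the red-capped bottle, tape roll and canister sit within 0.1 px of their first positions. The side camera gave a numeric match only for the tape, but its before/after pictures also show the bottle and canister unmoved.
- The gripper was open and clear of everything, about 177 mm up by the readout.

**What disagreed:** the fingertips stood about 13 mm behind the reported tool point, not 14 mm ahead as stated. My first close on the white-capped bottle therefore gripped its cap. I opened without lifting it, went lower, gripped the body, and used the measured offset from then on.

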